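# Get the graphics card out from behind the chemicals

## Robot

A 6-joint arm with a two-finger parallel gripper is mounted at the origin on the work surface. World frame = base frame: x ahead of the robot, y to its left, z up, the work surface at z = 0. Lengths are in m, angles in degrees, forces in N, time in s.
With the tool pointing down it reaches from about 0.325 to 0.85 m from the base axis. Payload 4.4 kg.
Tool frame: the origin (TCP) lies midway between the tips of the shut fingers; the grasp point (between the pads) lies r.grasp_offset behind it (r.grasp_offset is the distance from the TCP to the grasp point, in m); z points along the fingers, y is the direction in which the jaws open and shut (so a half turn about z gives the same grasp; the last joint's range is limited). The gripper opens to 94 mm and grips with 3 to 60 N. Pads are 16 mm wide; open, the fingers measure 119 mm over their backs; the gripper's body (75 mm by 177 mm) begins 78 mm behind the grasp point.
Start: joints at [-73.711, 11.837, 88.321, -0, 79.842, -8.623], TCP at [0.242, -0.522, 0.205] pointing down, gripper open.
Joint ranges: [-156.59, 156.59], [-49.26, 127.26], [12.9, 141.05], [-63.56, 243.56], [4.71, 150.69], [-161.64, 161.64]. Speed limits (degrees/s): [159.86, 159.86, 180, 180, 180, 180].

## Interface

Orientations are given as [roll, pitch, yaw] about the fixed x, y, z axes, in that order (R = Rz(yaw) Ry(pitch) Rx(roll)).
In Python, from cell import r, eyes, finish_job, models gives the robot as it stands.
- The arm moves only by the shell command python3 -m creep 'ROWS' [FORCE]. ROWS is JSON, a list of rows, each an object of numbers: "tx", "ty", "tz": the shift along the world's x, y, z scaled (see below); "ax", "ay", "az": the turn, a rotation vector about the world's x, y, z scaled (see below); "gripper": the closure in counts, from 0 (fully open) to 255 (shut). In form: [{"tx": .., "ty": .., "tz": .., "ax": .., "ay": .., "az": .., "gripper": ..}, ...]. A call has 1 to 8 rows; each row is the pose to reach, as a shift and turn from the pose commanded when the call began; what a row does not reach only later rows make up. The controller multiplies each number of a shift by 0.3 m and each number of a turn by 90 degrees. A row lasts 1/12 s, in which the tool goes at most 41.7 mm and 7.16 degrees, less where a joint would pass 70% of its speed; a pose out of reach is approached as far as the arm can. A call with a number of a shift or a turn outside -1 to 1 is refused whole. A call with a gripper value outside its range is refused whole. The fingers move at their own pace and stop on an object; FORCE is the grip in N (left out, the last holds). Time passes only in rows, so rows that repeat a pose let the fingers close. It gives the time, the measured TCP pose, the force and the opening at its end, in the units of the state.
- r.sense(): the state, without advancing time (a new reading comes with each control period).
- eyes.grab_frame(name): name is "scene" or "side" or "wrist"; returns a dict with "img" (480x640x3 uint8, red, green, blue), "fovy" (degrees; the focal length in pixels is half the picture's height over the tangent of half this angle, whatever the lens; pixels are square), "cx", "cy" (the principal point, pixels), "world_to_cam" (4x4, takes a point from world to camera coordinates); the wrist camera has in their place "mount" (4x4, takes a point from camera to tool coordinates, whose origin is the TCP and whose axes are the flange's). Camera axes: x right, y down, z forward; pixel columns grow to the right and rows downward; lengths in m; the calibration is good to about 2 mm. A picture is of the moment at which its call begins: read the wrist's pose just before it. There is no depth.
- finish_job(): hands the job in, once; it reports no verdict.
Trained networks look in a picture, given as the dict that the camera call returned (one of the last four; its "shot" number tells which), for a name from the list of things; names that differ only in an ending like _2 or _b are one class to them, and where a whole thing is asked for, a point or a joint stands for the part that bears it (a point fixed in the world has none). Each returns a list of dicts, best first, with "p" (0 to 1); they miss things now and then, are a little off and sometimes report something else, mostly with a low value. They report only what shows in the picture. A call takes as long as a camera call.
- models.boxes_of(thing, picture): "bbox" ([left, top, right, bottom] in pixels, round what is visible of it).
- models.masks_of(thing, picture): "mask" (480x640 bool, what is visible of it) and "bbox" ([left, top, right, bottom] in pixels, round what is visible of it).
The state is a dict: "clock": time; "q": joint angles; "qd": joint speeds; "joint_efforts": joint torques, N m; "tcp_pos": TCP position; "ee_rot": TCP orientation; "contact_force": force on the tool from outside, world axes, zero at the start; "moment": the same for the moment, N m; "gripper_width": opening from 0.0 (shut) to 1.0 (fully open).
Only numpy, scipy, OpenCV 4.12 (cv2) and the standard library are available. Lean on these libraries where they do the work, as an engineer would, in place of code of your own. Each camera call takes 0.05 s, during which the arm holds its last target. There are 200 camera calls.

## Task

The graphics card with the heat sink lies on the cork mat behind three containers that keep the gripper from it: first clear all three containers into the aluminium side tray, standing upright. Then set the card in the white outline on the black inspection stage, centred and lengthwise along it, while all the containers are still in the tray. Last, put every container back upright in the middle of its own coaster (blue cap on blue, red nozzle on red, yellow cap on yellow); set everything down gently, neither dropping nor tipping anything over.

Things in the scene. Friction and masses are not known exactly. Their poses are not given: they have to be found in the camera images.
- jar: Green glass jar with a wide blue cap (44 mm across); round, straight body 52 mm in diameter up to 88 mm above its base, then a shoulder and the cap or nozzle, 118 mm tall in all; a blue band runs round its foot. Loose, standing upright on the blue coaster at the start. Origin: centre of its underside, z up.
- dropper: Slim white plastic bottle with a tapering red nozzle; round, straight body 42 mm in diameter up to 88 mm above its base, then a shoulder and the cap or nozzle, 126 mm tall in all; a red band runs round its foot. Loose, standing upright on the red coaster at the start. Origin: centre of its underside, z up.
- amber: Amber glass bottle with a yellow cap (30 mm across); round, straight body 48 mm in diameter up to 88 mm above its base, then a shoulder and the cap or nozzle, 122 mm tall in all; a yellow band runs round its foot. Loose, standing upright on the yellow coaster at the start. Origin: centre of its underside, z up.
- card: Blue circuit board, 50 mm (its x) by 110 mm (y), 4 mm thick on 4 mm feet, small parts at its ends, thin steel bracket (20 mm high) at its -y end. Silver heat sink, 36 (x) by 44 mm (y), on its middle, 8 to 34 mm above the underside: grip it here across x. Loose on the 4 mm cork mat, about 90 mm beyond the row of coasters and roughly along it. Origin: centre of its underside (feet), z up.
- coaster_blue: blue round coaster, 74 mm in diameter, 3 mm thick, fixed on the cork mat (its top is 7 mm above the table). Origin: centre of its underside, 3 mm below its top. The three coasters stand in a straight row, 85 mm apart, in any order of colours.
- coaster_red: red round coaster, 74 mm in diameter, 3 mm thick, fixed on the cork mat (its top is 7 mm above the table). Origin: centre of its underside, 3 mm below its top. The three coasters stand in a straight row, 85 mm apart, in any order of colours.
- coaster_yellow: yellow round coaster, 74 mm in diameter, 3 mm thick, fixed on the cork mat (its top is 7 mm above the table). Origin: centre of its underside, 3 mm below its top. The three coasters stand in a straight row, 85 mm apart, in any order of colours.
- side_tray: Empty aluminium tray to the left or right of the cork mat, 280 mm (its x) by 120 mm (its y) outside, walls 4 mm thick and 14 mm high, floor 4 mm thick; fixed on the table. Room for three containers in a row 85 mm apart along x. Origin: centre of its underside.
- stage: Black flat inspection stage on the other side of the cork mat, 130 mm (its x) by 150 mm (its y), 12 mm high, with a white painted outline 75 mm (x) by 135 mm (y) in its middle; fixed on the table. The card lies with its length along the stage's y, either way round. Origin: centre of its underside.

How it is judged (in metres and radians):
On the way, in this order (a step that is already met when the one before it is completed fails the run):
1. all three containers stand upright and released in the side tray (x of jar in the frame of side_tray between -0.12 and 0.12 m and y of jar in the frame of side_tray between -0.04 and 0.04 m and z of each of jar, dropper, amber in the frame of side_tray below 0.012 m and angle between each of jar, dropper, amber's own z axis and vertical below 0.12 rad and linear speed of each of jar, dropper, amber below 0.02 m/s and contact force between each of jar, dropper, amber and the fingers below 0.2 N and x of dropper in the frame of side_tray between -0.12 and 0.12 m and y of dropper in the frame of side_tray between -0.04 and 0.04 m and x of amber in the frame of side_tray between -0.12 and 0.12 m and y of amber in the frame of side_tray between -0.04 and 0.04 m), for 0.2 s.
2. the card lies in the stage's outline, released, with all three containers still standing in the side tray (all of step 1 and x of card in the frame of stage between -0.013 and 0.013 m and y of card in the frame of stage between -0.013 and 0.013 m and z of card in the frame of stage below 0.017 m and angle between the y axis of card and the y axis of stage, either way round below 0.2 rad and angle between card's own z axis and vertical below 0.1 rad and linear speed of card below 0.02 m/s and contact force between card and the fingers below 0.2 N), for 0.2 s.
At the end, for the whole second after the job is handed in: The card lies flat on the stage, centred in the outline within 13 mm along each of the stage's axes and lengthwise along it within 0.2 rad; the jar, dropper and amber bottle each stand upright on the coaster of their own colour, within 14 mm of its centre; all are released and at rest (x of card in the frame of stage between -0.013 and 0.013 m and y of card in the frame of stage between -0.013 and 0.013 m and z of card in the frame of stage below 0.017 m and angle between the y axis of card and the y axis of stage, either way round below 0.2 rad and angle between each of card, jar, dropper, amber's own z axis and vertical below 0.1 rad and linear speed of each of card, jar, dropper, amber below 0.02 m/s and contact force between each of card, jar, dropper, amber and the fingers below 0.2 N and horizontal distance between jar and coaster_blue below 0.014 m and z of jar in the frame of coaster_blue below 0.008 m and horizontal distance between dropper and coaster_red below 0.014 m and z of dropper in the frame of coaster_red below 0.008 m and horizontal distance between amber and coaster_yellow below 0.014 m and z of amber in the frame of coaster_yellow below 0.008 m); the robot touches nothing.
It fails at once if a container is tipped over (angle between any of jar, dropper, amber's own z axis and vertical above 0.6 rad).
It fails at once if a container or the card is dropped (falls free, more than about 30 mm) ((linear speed of jar above 0.8 m/s and contact force between jar and the fingers below 0.05 N) or (linear speed of dropper above 0.8 m/s and contact force between dropper and the fingers below 0.05 N) or (linear speed of amber above 0.8 m/s and contact force between amber and the fingers below 0.05 N) or (linear speed of card above 0.8 m/s and contact force between card and the fingers below 0.05 N)).
It fails at once if the card is turned over (angle between card's own z axis and vertical above 1.2 rad).
It also fails if it takes over 147 s, if anything falls off the work surface, if the arm or the gripper's body presses on something with over 40 N, if the wrist force passes 120 N, or if a joint passes its speed limit or range.

## Working session

There is one attempt and no reset: what is moved stays moved. The work goes in short steps, Python scripts to look and compute and a shell command to move; the robot and the scene stay as the last step left them, time stands still between calls to the robot, and variables do not carry over. Pictures are saved under pics/ and viewed, about 12 in all and at most 16, crops included, and the job is handed in when it is done.

```bash
ls; mkdir -p pics; python3 - <<'E'
from cell import r,eyes,models
import cv2,numpy as np
print(r.sense(), r.grasp_offset)
for n in ["scene","side"]:
    f=eyes.grab_frame(n); cv2.imwrite(f"pics/{n}0.png",f["img"][:,:,::-1])
    print(n,f["fovy"],f["cx"],f["cy"],np.round(f["world_to_cam"],4).tolist(),[k for k in f])
    for t in ["jar","dropper","amber","card","coaster_blue","coaster_red","coaster_yellow","side_tray","stage"]:
        print(t,[(round(d["p"],2),[round(float(x)) for x in d["bbox"]]) for d in models.boxes_of(t,f)[:2]])
E
```

```text
pics
{'clock': 0.0, 'q': array([-7.37102176e+01,  1.18828230e+01,  8.84032958e+01, -1.12028525e-03,
        7.98399962e+01, -8.62206908e+00]), 'qd': array([-0.02878099,  0.10109996, -0.00323281, -0.03899036,  0.00612147,
        0.09224564]), 'joint_efforts': array([ 8.44408587e-04, -3.70877481e+01, -2.81417495e+01,  6.98932190e-02,
        3.61920975e-02, -1.81335299e-04]), 'tcp_pos': array([ 0.24197186, -0.52073755,  0.20431737]), 'ee_rot': array([-1.79875145e+02, -1.78168539e-02,  2.49120309e+01]), 'contact_force': array([-0.31210009, -0.34643662, -0.202388  ]), 'moment': array([-0.01405781,  0.01102061,  0.00264935]), 'gripper_width': 0.999164511556492} 0.0188
scene 52.62937796377413 315.7281157677802 240.30978170871992 [[0.0652, 0.9979, -0.0041, -0.0437], [0.5553, -0.0397, -0.8307, -0.2667], [-0.8291, 0.0519, -0.5567, 1.3677], [0.0, 0.0, 0.0, 1.0]] ['img', 'fovy', 'cx', 'cy', 'world_to_cam', 'shot']
jar [(0.85, [281, 185, 310, 253])]
dropper [(0.56, [237, 191, 262, 254])]
amber [(0.98, [326, 187, 354, 250])]
card [(0.8, [262, 258, 329, 286])]
coaster_blue [(0.82, [279, 244, 314,
[... 161 characters left out ...]
92])]
stage [(0.88, [411, 217, 497, 254]), (0.55, [262, 259, 330, 284])]
side 55.3772949427403 312.7101082140946 237.8429521353894 [[-0.4535, 0.8912, -0.0046, 0.2278], [0.7054, 0.3558, -0.613, -0.3491], [-0.5447, -0.2812, -0.7901, 1.2274], [0.0, 0.0, 0.0, 1.0]] ['img', 'fovy', 'cx', 'cy', 'world_to_cam', 'shot']
jar [(0.9, [287, 188, 318, 244])]
dropper [(0.69, [251, 174, 276, 222])]
amber [(0.79, [326, 206, 352, 258])]
card [(0.78, [245, 246, 307, 288])]
coaster_blue [(0.55, [284, 229, 318, 251])]
coaster_red [(0.67, [251, 209, 285, 236])]
coaster_yellow [(0.82, [320, 241, 354, 266])]
side_tray [(0.74, [144, 140, 263, 237]), (0.57, [320, 242, 357, 267])]
stage [(0.77, [395, 247, 499, 337])]
```

View pics/scene0.png

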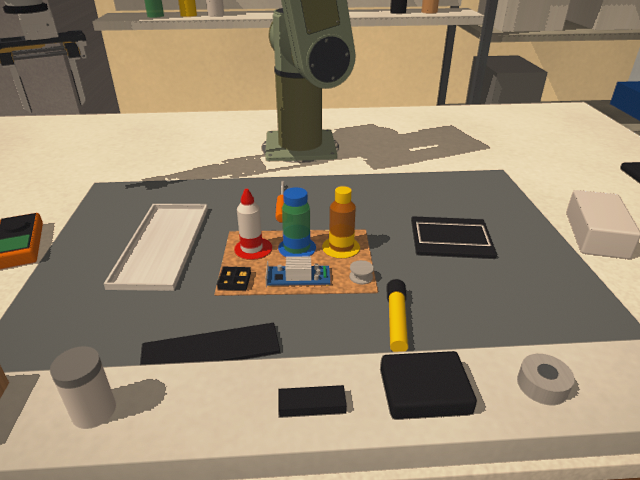

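View pics/side0.png

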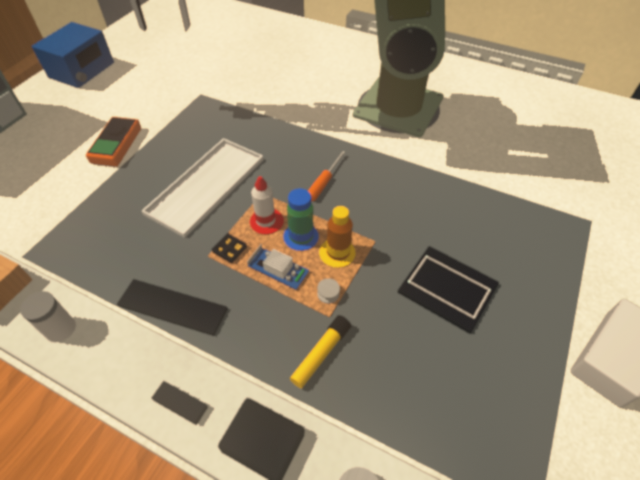

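The scene view shows the containers in a row at (250,225), (296,220) and (343,220). The card is in front of them at (298,272), with the tray to the left (y<0) at (158,246) and the stage to the right at (453,237). The side view agrees. Next I'll fit the poses by matching silhouettes in both views.

```bash
cat > h.py <<'E'
from cell import r,eyes,models
import cv2,numpy as np
from scipy.optimize import minimize
from scipy.spatial.transform import Rotation as Ro
def ring(rad,z): a=np.linspace(0,2*np.pi,32,endpoint=False); return np.c_[rad*np.cos(a),rad*np.sin(a),0*a+z]
def box(x,y,z0,z1): return np.array([[i*x/2,j*y/2,z] for i in(-1,1) for j in(-1,1) for z in(z0,z1)])
def cyl(R,c,H): return np.r_[ring(R,0),ring(R,.088),ring(c,H)]
M={"jar":(cyl(.026,.022,.118),.007),"dropper":(cyl(.021,.004,.126),.007),"amber":(cyl(.024,.015,.122),.007),
"card":(np.r_[box(.05,.11,.004,.008),box(.036,.044,.008,.034)],.004),
"side_tray":(box(.28,.12,0,.014),0),"stage":(box(.13,.15,0,.012),0),
**{"coaster_"+c:(ring(.037,.003),.004) for c in("blue","red","yellow")}}
def grab(n):
    s=r.sense(); f=eyes.grab_frame(n)
    if n=="wrist":
        T=np.eye(4); T[:3,:3]=Ro.from_euler('xyz',s["ee_rot"],degrees=True).as_matrix(); T[:3,3]=s["tcp_pos"]
        f["world_to_cam"]=np.linalg.inv(T@np.array(f["mount"]))
    return f
def proj(f,P):
    W=np.array(f["world_to_cam"]); C=P@W[:3,:3].T+W[:3,3]; F=240/np.tan(np.radians(f["fovy"]/2))
    return C[:,:2]/C[:,2:]*F+[f["cx"],f["cy"]]
def ray(f,uv,z):
    W=np.array(f["world_to_cam"]); F=240/np.tan(np.radians(f["fovy"]/2))
    d=W[:3,:3].T@np.array([(uv[0]-f["cx"])/F,(uv[1]-f["cy"])/F,1]); o=-W[:3,:3].T@W[:3,3]
    return (o+d*(z-o[2])/d[2])[:2]
def hullpts(t,p,z):
    P=M[t][0]; c,s=np.cos(p[2]),np.sin(p[2])
    return np.c_[P[:,0]*c-P[:,1]*s+p[0],P[:,0]*s+P[:,1]*c+p[1],P[:,2]+z]
def fit(t,frames,yaw0=0,z=None,turn=True):
    z=M[t][1] if z is None else z; H=[]; K=3; st=[]
    for f in frames:
        m=[d for d in models.masks_of(t,f) if d["p"]>.3]
        if not m: continue
        m=m[0]["mask"].astype(np.uint8); n,l,s,_=cv2.connectedComponentsWithStats(m); m=(l==1+np.argmax(s[1:,4])).astype(np.uint8)
        pts=cv2.findNonZero(m); h=cv2.convexHull(pts); I=np.zeros((480*K,640*K),np.uint8)
        h=h.astype(float)*K+K//2
        cv2.fillConvexPoly(I,np.int32(np.round(h)),1); I=cv2.dilate(I,np.ones((K,K),np.uint8)); H.append((f,I))
        st.append(ray(f,pts.reshape(-1,2).mean(0),z+M[t][0][:,2].mean()))
    if not H: return None
    def cost(p):
        c=0; p=[p[0]/100,p[1]/100,p[2]/10 if turn else yaw0]
        for f,I in H:
            q=proj(f,hullpts(t,p,z))*K+K//2; J=np.zeros_like(I)
            cv2.fillConvexPoly(J,np.int32(np.round(cv2.convexHull(q.astype(np.float32))*16)),1,shift=4)
            c+=1-(I&J).sum()/max(1,(I|J).sum())
        return c/len(H)
    x0=np.r_[np.mean(st,0)*100,yaw0*10]
    o=min((minimize(cost,x0,method="Nelder-Mead",options=dict(initial_simplex=x0+np.r_[[np.zeros(3)],np.eye(3)*s])) for s in(1,-1.5)),key=lambda o:o.fun)
    return np.round([o.x[0]/100,o.x[1]/100,np.degrees(o.x[2]/10),o.fun,len(H)],4)
E
python3 - <<'E'
from h import *
F=[grab("scene"),grab("side")]
for t in M:
    if "coaster" in t: continue
    y0=np.pi/2*0
    rd=t in("jar","dropper","amber")
    if t in("side_tray",): ys=[0]
    elif t in("card","stage"): ys=[np.pi/2]
    else: ys=[0]
    for y in ys: print(t,fit(t,F,y,turn=not rd), [fit(t,[f],y,turn=not rd)[:3] for f in F])
E
```

```text
Traceback (most recent call last):
TypeError: 'NoneType' object is not subscriptable
```

```bash
python3 - <<'E'
from h import *
F=[grab("scene"),grab("side")]
for t in M:
    if "coaster" in t: continue
    rd=t in("jar","dropper","amber")
    print(t,fit(t,F,0,turn=not rd), [fit(t,[f],0,turn=not rd) for f in F],flush=True)
E
```

```text
jar [ 0.5051 -0.027   4.6735  0.044   2.    ] [array([ 0.5077, -0.0271,  6.6073,  0.0453,  1.    ]), array([ 0.5049, -0.027 ,  2.829 ,  0.0322,  1.    ])]
dropper [ 0.503  -0.1151 11.6894  0.0593  2.    ] [array([ 0.5064, -0.1144, 13.5264,  0.0551,  1.    ]), array([ 0.5015, -0.1156,  6.4737,  0.0466,  1.    ])]
amber [0.5086 0.0599 7.3668 0.0461 2.    ] [array([ 0.5121,  0.0592, 12.3179,  0.0441,  1.    ]), array([0.5085, 0.06  , 6.0589, 0.0347, 1.    ])]
card [4.65900e-01 6.56000e-02 8.49153e+01 7.12200e-01 2.00000e+00] [array([4.63900e-01, 6.58000e-02, 8.27573e+01, 4.23200e-01, 1.00000e+00]), array([ 0.5991, -0.0289, -2.3606,  0.0858,  1.    ])]
side_tray [ 0.4738 -0.2917 -4.6746  0.0401  2.    ] [array([ 0.4743, -0.2918, -5.0246,  0.0242,  1.    ]), array([ 0.4716, -0.2921, -4.8434,  0.0522,  1.    ])]
stage [ 0.4908  0.2837 -9.0428  0.045   2.    ] [array([ 0.4938,  0.2827, -9.2748,  0.031 ,  1.    ]), array([ 0.4896,  0.2841, -9.0117,  0.0215,  1.    ])]
```

```bash
python3 -m creep '[{"tx":0.1,"ty":0.15,"az":0.08},{"tx":0.2,"ty":0.3,"az":0.15},{"tx":0.3,"ty":0.45,"az":0.22},{"tx":0.4,"ty":0.6,"az":0.3},{"tx":0.45,"ty":0.7,"az":0.37},{"tx":0.45,"ty":0.7,"az":0.44},{"tx":0.45,"ty":0.7,"az":0.44},{"tx":0.45,"ty":0.7,"az":0.44}]' 
python3 -m creep '[{"tx":0.1,"ty":0.15,"az":0.08},{"tx":0.2,"ty":0.3,"az":0.15},{"tx":0.3,"ty":0.45,"az":0.22},{"tx":0.38,"ty":0.6,"az":0.28},{"tx":0.42,"ty":0.652,"az":0.28},{"tx":0.42,"ty":0.652,"az":0.28},{"tx":0.42,"ty":0.652,"az":0.28},{"tx":0.42,"ty":0.652,"az":0.28}]' 
python3 - <<'E'
from h import *
f=grab("wrist"); cv2.imwrite("pics/w1.png",f["img"][:,:,::-1]); print(r.sense()["tcp_pos"],r.sense()["ee_rot"],np.round(f["mount"],3).tolist(),f["fovy"])
for t in M: print(t,[(round(d["p"],2),[round(float(x)) for x in d["bbox"]]) for d in models.boxes_of(t,f)[:2]])
E
```

```text
[ 0.24218418 -0.52153496  0.20546653] [ 1.79996676e+02 -2.09528441e-04  2.49100532e+01] [[0.001, -0.962, -0.273, 0.079], [1.0, 0.0, 0.002, 0.001], [-0.001, -0.273, 0.962, -0.177], [0.0, 0.0, 0.0, 1.0]] 67.22690802085829
jar []
dropper []
amber []
card []
side_tray [(0.66, [98, 0, 196, 44])]
stage []
coaster_blue []
coaster_red []
coaster_yellow []validation failed for argument at $[0]...
validation failed for argument at $[0]...
```

View pics/w1.png

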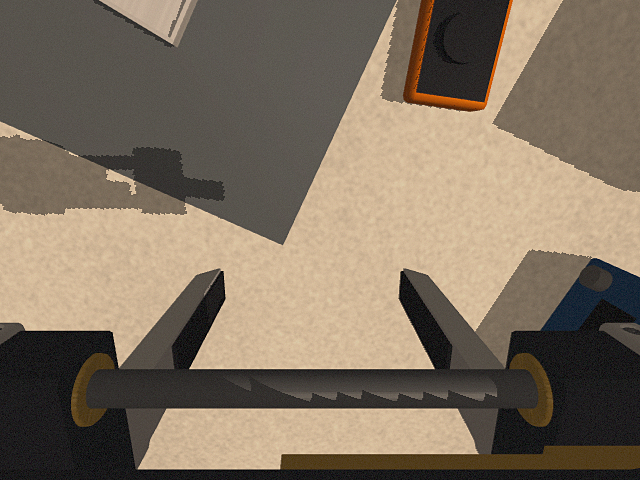

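Those calls were refused because every row needs all its fields. The arm is still at its start pose, and the wrist view shows only the corner of the desk mat and the tray edge at (150,20).

```bash
python3 -m creep '[{"tx":0.1,"ty":0.15,"tz":0,"ax":0,"ay":0,"az":0.08,"gripper":0},{"tx":0.2,"ty":0.3,"tz":0,"ax":0,"ay":0,"az":0.15,"gripper":0},{"tx":0.3,"ty":0.45,"tz":0,"ax":0,"ay":0,"az":0.22,"gripper":0},{"tx":0.4,"ty":0.6,"tz":0,"ax":0,"ay":0,"az":0.3,"gripper":0},{"tx":0.45,"ty":0.7,"tz":0,"ax":0,"ay":0,"az":0.37,"gripper":0},{"tx":0.45,"ty":0.7,"tz":0,"ax":0,"ay":0,"az":0.44,"gripper":0},{"tx":0.45,"ty":0.7,"tz":0,"ax":0,"ay":0,"az":0.44,"gripper":0}]' 
python3 -m creep '[{"tx":0.1,"ty":0.15,"tz":0,"ax":0,"ay":0,"az":0.08,"gripper":0},{"tx":0.2,"ty":0.3,"tz":0,"ax":0,"ay":0,"az":0.15,"gripper":0},{"tx":0.3,"ty":0.45,"tz":0,"ax":0,"ay":0,"az":0.22,"gripper":0},{"tx":0.38,"ty":0.6,"tz":0,"ax":0,"ay":0,"az":0.283,"gripper":0},{"tx":0.42,"ty":0.652,"tz":0,"ax":0,"ay":0,"az":0.283,"gripper":0},{"tx":0.42,"ty":0.652,"tz":0,"ax":0,"ay":0,"az":0.283,"gripper":0},{"tx":0.42,"ty":0.652,"tz":0,"ax":0,"ay":0,"az":0.283,"gripper":0}]' 
python3 - <<'E'
from h import *
f=grab("wrist"); cv2.imwrite("pics/w2.png",f["img"][:,:,::-1]); print(r.sense()["tcp_pos"],r.sense()["ee_rot"])
for t in M: print(t,[(round(d["p"],2),[round(float(x)) for x in d["bbox"]]) for d in models.boxes_of(t,f)[:2]], np.round(proj(f,hullpts(t,[.503,-.1151,0],.007)).mean(0)) if t=="dropper" else "")
E
```

```text
clock: 3.63
tcp_pos: [0.38, -0.3054, 0.2054]
ee_rot: [180.0, -0.2, 65.1]
contact_force: [0.4, -0.2, 0.1]
gripper_width: 1.001
clock: 4.22
tcp_pos: [0.5052, -0.1123, 0.2056]
ee_rot: [179.9, -0.1, 90.3]
contact_force: [-0.2, -0.4, 1.4]
gripper_width: 1.002
[ 0.50402632 -0.11443393  0.20548086] [1.79995377e+02 1.58486960e-02 9.01937060e+01]
jar [(0.89, [282, 89, 351, 155])] 
dropper [(0.84, [288, 192, 337, 254])] [309. 230.]
amber [(0.63, [290, 0, 354, 56])] 
card [(0.3, [276, 174, 344, 229])] 
side_tray [(0.89, [166, 296, 409, 368])] 
stage [] 
coaster_blue [(0.8, [281, 85, 351, 160])] 
coaster_red [(0.6, [279, 174, 348, 229])] 
coaster_yellow [(0.87, [285, 6, 361, 72])]
```

View pics/w2.png

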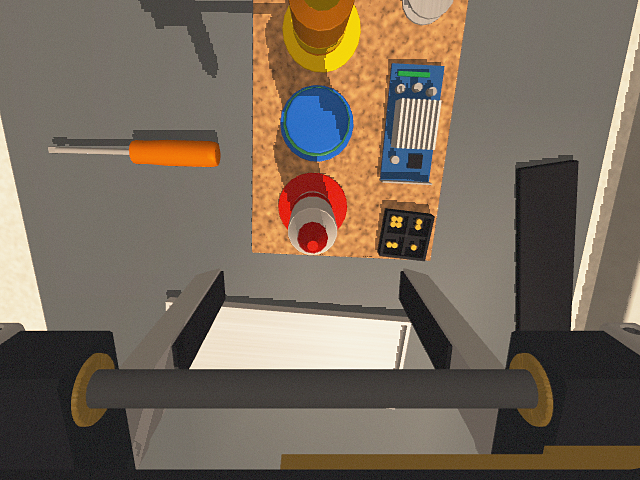

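The wrist view shows the card at (413,122). The coasters are at (312,205), (317,122) and (321,45), and the dropper is between the jaws' lines. I'll refine the estimates from this view.

```bash
python3 - <<'E'
from h import *
f=grab("wrist"); S=[grab("scene"),grab("side")]
for t in ["jar","dropper","card"]:
    print(t,fit(t,[f],0,turn=t=="card"),fit(t,[f]+([S[1]] if t=="card" else S),0,turn=t=="card"))
print(fit("side_tray",S),fit("stage",S))
for c,b in (("red",(279,174,348)),("blue",(281,85,353)),("yellow",(283,3,360))):
    u=(b[0]+b[2]+1)/2; p=ray(f,(u,b[1]),.007); print(c,p-[0,.037*0],"far edge; centre y ~",p[1]-.037)
E
```

```text
jar [ 0.5082 -0.0277 -2.2185  0.0489  1.    ] [ 0.5079 -0.0271  2.0602  0.0605  3.    ]
dropper [ 0.5056 -0.1134  1.8969  0.0492  1.    ] [ 0.5053 -0.1136  3.4961  0.0678  2.    ]
card [ 0.6027 -0.0278 -1.7947  0.0535  1.    ] [ 0.6015 -0.028  -2.4577  0.0807  2.    ]
[ 0.4745 -0.2921 -4.8743  0.0376  2.    ] [ 0.4901  0.2828 -8.7245  0.0417  2.    ]
red [ 0.50549116 -0.08143524] far edge; centre y ~ -0.11843523870455311
blue [0.50883401 0.00417534] far edge; centre y ~ -0.032824661489446814
yellow [0.51273044 0.07405721] far edge; centre y ~ 0.037057211866420504
```

```bash
python3 -m creep '[{"tx":0.003,"ty":0.003,"tz":-0.1,"ax":0,"ay":0,"az":0,"gripper":0},{"tx":0.003,"ty":0.003,"tz":-0.2,"ax":0,"ay":0,"az":0,"gripper":0},{"tx":0.003,"ty":0.003,"tz":-0.3,"ax":0,"ay":0,"az":0,"gripper":0},{"tx":0.003,"ty":0.003,"tz":-0.4,"ax":0,"ay":0,"az":0,"gripper":0},{"tx":0.003,"ty":0.003,"tz":-0.498,"ax":0,"ay":0,"az":0,"gripper":0},{"tx":0.003,"ty":0.003,"tz":-0.498,"ax":0,"ay":0,"az":0,"gripper":0},{"tx":0.003,"ty":0.003,"tz":-0.498,"ax":0,"ay":0,"az":0,"gripper":80}]' 25
python3 -m creep '[{"tx":0,"ty":0,"tz":0,"ax":0,"ay":0,"az":0,"gripper":200},{"tx":0,"ty":0,"tz":0,"ax":0,"ay":0,"az":0,"gripper":200},{"tx":0,"ty":0,"tz":0,"ax":0,"ay":0,"az":0,"gripper":200},{"tx":0,"ty":0,"tz":0,"ax":0,"ay":0,"az":0,"gripper":200},{"tx":0,"ty":0,"tz":0,"ax":0,"ay":0,"az":0,"gripper":200},{"tx":0,"ty":0,"tz":0,"ax":0,"ay":0,"az":0,"gripper":200}]' 25
```

```text
clock: 6.2
tcp_pos: [0.5026, -0.1144, 0.0547]
ee_rot: [-179.8, -0.1, 90.0]
contact_force: [0.7, 0.1, 1.6]
gripper_width: 0.959
clock: 6.7
tcp_pos: [0.5046, -0.1152, 0.0568]
ee_rot: [179.9, 0.0, 90.0]
contact_force: [-0.1, -0.4, -0.3]
gripper_width: 0.539
```

```bash
python3 -m creep '[{"tx":0,"ty":0,"tz":0,"ax":0,"ay":0,"az":0,"gripper":200},{"tx":0,"ty":0,"tz":0,"ax":0,"ay":0,"az":0,"gripper":200},{"tx":0,"ty":0,"tz":0,"ax":0,"ay":0,"az":0,"gripper":200},{"tx":0,"ty":0,"tz":0.02,"ax":0,"ay":0,"az":0,"gripper":200},{"tx":0,"ty":0,"tz":0.06,"ax":0,"ay":0,"az":0,"gripper":200},{"tx":0,"ty":0,"tz":0.11,"ax":0,"ay":0,"az":0,"gripper":200},{"tx":0,"ty":0,"tz":0.13,"ax":0,"ay":0,"az":0,"gripper":200},{"tx":0,"ty":0,"tz":0.13,"ax":0,"ay":0,"az":0,"gripper":200}]' 25
```

```text
clock: 7.37
tcp_pos: [0.5054, -0.1155, 0.0968]
ee_rot: [179.8, 0.1, 90.0]
contact_force: [0.1, 0.4, -0.3]
gripper_width: 0.444
```

```bash
python3 -m creep '[{"tx":0.02,"ty":-0.04,"tz":0,"ax":0,"ay":0,"az":0,"gripper":200},{"tx":0.05,"ty":-0.13,"tz":0,"ax":0,"ay":0,"az":0,"gripper":200},{"tx":0.08,"ty":-0.24,"tz":0,"ax":0,"ay":0,"az":0,"gripper":200},{"tx":0.11,"ty":-0.35,"tz":0,"ax":0,"ay":0,"az":0,"gripper":200},{"tx":0.14,"ty":-0.46,"tz":0,"ax":0,"ay":0,"az":0,"gripper":200},{"tx":0.17,"ty":-0.55,"tz":0,"ax":0,"ay":0,"az":0,"gripper":200},{"tx":0.184,"ty":-0.6,"tz":0,"ax":0,"ay":0,"az":0,"gripper":200},{"tx":0.184,"ty":-0.612,"tz":0,"ax":0,"ay":0,"az":0,"gripper":200}]' 25
python3 -m creep '[{"tx":0,"ty":0,"tz":-0.03,"ax":0,"ay":0,"az":0,"gripper":200},{"tx":0,"ty":0,"tz":-0.07,"ax":0,"ay":0,"az":0,"gripper":200},{"tx":0,"ty":0,"tz":-0.11,"ax":0,"ay":0,"az":0,"gripper":200},{"tx":0,"ty":0,"tz":-0.125,"ax":0,"ay":0,"az":0,"gripper":200},{"tx":0,"ty":0,"tz":-0.132,"ax":0,"ay":0,"az":0,"gripper":200},{"tx":0,"ty":0,"tz":-0.137,"ax":0,"ay":0,"az":0,"gripper":200},{"tx":0,"ty":0,"tz":-0.139,"ax":0,"ay":0,"az":0,"gripper":200},{"tx":0,"ty":0,"tz":-0.139,"ax":0,"ay":0,"az":0,"gripper":200}]' 25
```

```text
clock: 8.03
tcp_pos: [0.5594, -0.3025, 0.0937]
ee_rot: [-180.0, 0.0, 89.8]
contact_force: [1.1, -0.1, -0.8]
gripper_width: 0.44
clock: 8.7
tcp_pos: [0.5596, -0.2985, 0.0536]
ee_rot: [180.0, 0.0, 90.0]
contact_force: [-1.0, 0.2, -0.5]
gripper_width: 0.441
```

```bash
python3 -m creep '[{"tx":0,"ty":0,"tz":0,"ax":0,"ay":0,"az":0,"gripper":80},{"tx":0,"ty":0,"tz":0,"ax":0,"ay":0,"az":0,"gripper":80},{"tx":0,"ty":0,"tz":0,"ax":0,"ay":0,"az":0,"gripper":80},{"tx":0,"ty":0,"tz":0,"ax":0,"ay":0,"az":0,"gripper":80},{"tx":0,"ty":0,"tz":0.12,"ax":0,"ay":0,"az":0,"gripper":80},{"tx":0,"ty":0,"tz":0.24,"ax":0,"ay":0,"az":0,"gripper":80},{"tx":0,"ty":0,"tz":0.36,"ax":0,"ay":0,"az":0,"gripper":80},{"tx":0,"ty":0,"tz":0.48,"ax":0,"ay":0,"az":0,"gripper":80}]' 25
python3 -m creep '[{"tx":-0.05,"ty":0.13,"tz":0,"ax":0,"ay":0,"az":0,"gripper":0},{"tx":-0.05,"ty":0.26,"tz":0,"ax":0,"ay":0,"az":0,"gripper":0},{"tx":-0.1,"ty":0.39,"tz":0,"ax":0,"ay":0,"az":0,"gripper":0},{"tx":-0.1,"ty":0.52,"tz":0,"ax":0,"ay":0,"az":0,"gripper":0},{"tx":-0.15,"ty":0.65,"tz":0,"ax":0,"ay":0,"az":0,"gripper":0},{"tx":-0.17,"ty":0.78,"tz":0,"ax":0,"ay":0,"az":0,"gripper":0},{"tx":-0.17,"ty":0.906,"tz":0,"ax":0,"ay":0,"az":0,"gripper":0},{"tx":-0.17,"ty":0.906,"tz":0,"ax":0,"ay":0,"az":0,"gripper":0}]' 25
python3 - <<'E'
from h import *
f=grab("wrist"); S=grab("side"); im=np.hstack([S["img"][100:340,100:500],f["img"][:240,150:550]])
cv2.imwrite("pics/c3.png",im[:,:,::-1]); s=r.sense(); print(s["tcp_pos"],s["ee_rot"])
print(fit("jar",[f],turn=False),fit("dropper",[S],z=.004,turn=False),fit("amber",[f],turn=False),fit("card",[f]))
E
```

```text
clock: 9.37
tcp_pos: [0.559, -0.2985, 0.1989]
ee_rot: [-180.0, -0.0, 90.0]
contact_force: [0.9, -0.1, -1.1]
gripper_width: 0.686
clock: 10.03
tcp_pos: [0.5073, -0.0208, 0.1977]
ee_rot: [180.0, -0.2, 90.3]
contact_force: [0.3, -0.5, -0.7]
gripper_width: 1.0
[ 0.50835473 -0.02572905  0.19778683] [1.79946052e+02 4.54241059e-02 9.01689738e+01]
[ 0.5085 -0.0257 -1.8441  0.0349  1.    ] [ 0.5561 -0.2996  3.483   0.0428  1.    ] [ 0.5112  0.059  -3.03    0.0324  1.    ] [ 0.6026 -0.027  -2.7127  0.0769  1.    ]
```

View pics/c3.png

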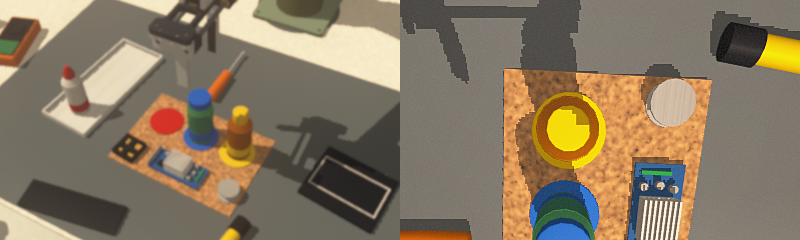

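The dropper stands upright in the far end of the tray, at (75,92) in the left crop. The jar is under the gripper, so I'll pick it up next.

```bash
python3 -m creep '[{"tx":0,"ty":0,"tz":-0.1,"ax":0,"ay":0,"az":0,"gripper":0},{"tx":0,"ty":0,"tz":-0.2,"ax":0,"ay":0,"az":0,"gripper":0},{"tx":0,"ty":0,"tz":-0.3,"ax":0,"ay":0,"az":0,"gripper":0},{"tx":0,"ty":0,"tz":-0.4,"ax":0,"ay":0,"az":0,"gripper":0},{"tx":0,"ty":0,"tz":-0.471,"ax":0,"ay":0,"az":0,"gripper":0},{"tx":0,"ty":0,"tz":-0.471,"ax":0,"ay":0,"az":0,"gripper":60},{"tx":0,"ty":0,"tz":-0.471,"ax":0,"ay":0,"az":0,"gripper":200},{"tx":0,"ty":0,"tz":-0.471,"ax":0,"ay":0,"az":0,"gripper":200}]' 30
python3 -m creep '[{"tx":0,"ty":0,"tz":0,"ax":0,"ay":0,"az":0,"gripper":200},{"tx":0,"ty":0,"tz":0,"ax":0,"ay":0,"az":0,"gripper":200},{"tx":0,"ty":0,"tz":0,"ax":0,"ay":0,"az":0,"gripper":200},{"tx":0,"ty":0,"tz":0,"ax":0,"ay":0,"az":0,"gripper":200},{"tx":0,"ty":0,"tz":0,"ax":0,"ay":0,"az":0,"gripper":200}]' 30
python3 -m creep '[{"tx":0,"ty":0,"tz":0,"ax":0,"ay":0,"az":0,"gripper":200},{"tx":0,"ty":0,"tz":0,"ax":0,"ay":0,"az":0,"gripper":200},{"tx":0,"ty":0,"tz":0.02,"ax":0,"ay":0,"az":0,"gripper":200},{"tx":0,"ty":0,"tz":0.06,"ax":0,"ay":0,"az":0,"gripper":200},{"tx":0,"ty":0,"tz":0.11,"ax":0,"ay":0,"az":0,"gripper":200},{"tx":0,"ty":0,"tz":0.13,"ax":0,"ay":0,"az":0,"gripper":200},{"tx":0,"ty":0,"tz":0.13,"ax":0,"ay":0,"az":0,"gripper":200}]' 30
```

```text
clock: 11.0
tcp_pos: [0.5097, -0.0279, 0.0573]
ee_rot: [179.9, 0.0, 89.9]
contact_force: [1.1, -0.5, -0.2]
gripper_width: 0.821
clock: 11.42
tcp_pos: [0.5091, -0.027, 0.0572]
ee_rot: [179.9, 0.0, 90.0]
contact_force: [-0.8, 0.5, 4.5]
gripper_width: 0.548
clock: 12.0
tcp_pos: [0.5096, -0.027, 0.0966]
ee_rot: [179.8, 0.0, 90.0]
contact_force: [0.1, -0.2, -1.0]
gripper_width: 0.551
```

```bash
python3 -m creep '[{"tx":-0.02,"ty":-0.05,"tz":0,"ax":0,"ay":0,"az":0,"gripper":200},{"tx":-0.04,"ty":-0.15,"tz":0,"ax":0,"ay":0,"az":0,"gripper":200},{"tx":-0.06,"ty":-0.27,"tz":0,"ax":0,"ay":0,"az":0,"gripper":200},{"tx":-0.08,"ty":-0.4,"tz":0,"ax":0,"ay":0,"az":0,"gripper":200},{"tx":-0.1,"ty":-0.53,"tz":0,"ax":0,"ay":0,"az":0,"gripper":200},{"tx":-0.112,"ty":-0.66,"tz":0,"ax":0,"ay":0,"az":0,"gripper":200},{"tx":-0.112,"ty":-0.78,"tz":0,"ax":0,"ay":0,"az":0,"gripper":200},{"tx":-0.112,"ty":-0.85,"tz":0,"ax":0,"ay":0,"az":0,"gripper":200}]' 30
python3 -m creep '[{"tx":0,"ty":-0.032,"tz":0,"ax":0,"ay":0,"az":0,"gripper":200},{"tx":0,"ty":-0.032,"tz":-0.04,"ax":0,"ay":0,"az":0,"gripper":200},{"tx":0,"ty":-0.032,"tz":-0.09,"ax":0,"ay":0,"az":0,"gripper":200},{"tx":0,"ty":-0.032,"tz":-0.12,"ax":0,"ay":0,"az":0,"gripper":200},{"tx":0,"ty":-0.032,"tz":-0.13,"ax":0,"ay":0,"az":0,"gripper":200},{"tx":0,"ty":-0.032,"tz":-0.136,"ax":0,"ay":0,"az":0,"gripper":200},{"tx":0,"ty":-0.032,"tz":-0.139,"ax":0,"ay":0,"az":0,"gripper":200},{"tx":0,"ty":-0.032,"tz":-0.139,"ax":0,"ay":0,"az":0,"gripper":200}]' 30
python3 -m creep '[{"tx":0,"ty":0,"tz":0,"ax":0,"ay":0,"az":0,"gripper":80},{"tx":0,"ty":0,"tz":0,"ax":0,"ay":0,"az":0,"gripper":80},{"tx":0,"ty":0,"tz":0,"ax":0,"ay":0,"az":0,"gripper":80},{"tx":0,"ty":0,"tz":0,"ax":0,"ay":0,"az":0,"gripper":80},{"tx":0,"ty":0,"tz":0.12,"ax":0,"ay":0,"az":0,"gripper":80},{"tx":0,"ty":0,"tz":0.24,"ax":0,"ay":0,"az":0,"gripper":80},{"tx":0,"ty":0,"tz":0.36,"ax":0,"ay":0,"az":0,"gripper":80},{"tx":0,"ty":0,"tz":0.48,"ax":0,"ay":0,"az":0,"gripper":80}]' 25
```

```text
clock: 12.67
tcp_pos: [0.4738, -0.2854, 0.0943]
ee_rot: [-180.0, 0.1, 89.8]
contact_force: [0.5, 0.0, -0.3]
gripper_width: 0.551
clock: 13.33
tcp_pos: [0.4736, -0.2887, 0.0541]
ee_rot: [-179.8, -0.2, 90.1]
contact_force: [-4.0, 2.8, 8.9]
gripper_width: 0.551
clock: 14.0
tcp_pos: [0.4744, -0.2909, 0.1983]
ee_rot: [-180.0, -0.0, 90.0]
contact_force: [0.5, -0.0, 0.6]
gripper_width: 0.689
```

```bash
python3 -m creep '[{"tx":0.05,"ty":0.13,"tz":0,"ax":0,"ay":0,"az":0,"gripper":0},{"tx":0.1,"ty":0.26,"tz":0,"ax":0,"ay":0,"az":0,"gripper":0},{"tx":0.118,"ty":0.39,"tz":0,"ax":0,"ay":0,"az":0,"gripper":0},{"tx":0.118,"ty":0.52,"tz":0,"ax":0,"ay":0,"az":0,"gripper":0},{"tx":0.118,"ty":0.65,"tz":0,"ax":0,"ay":0,"az":0,"gripper":0},{"tx":0.118,"ty":0.78,"tz":0,"ax":0,"ay":0,"az":0,"gripper":0},{"tx":0.118,"ty":0.91,"tz":0,"ax":0,"ay":0,"az":0,"gripper":0}]' 25
python3 -m creep '[{"tx":0,"ty":0.13,"tz":0,"ax":0,"ay":0,"az":0,"gripper":0},{"tx":0,"ty":0.24,"tz":0,"ax":0,"ay":0,"az":0,"gripper":0},{"tx":0,"ty":0.261,"tz":0,"ax":0,"ay":0,"az":0,"gripper":0},{"tx":0,"ty":0.261,"tz":0,"ax":0,"ay":0,"az":0,"gripper":0},{"tx":0,"ty":0.261,"tz":0,"ax":0,"ay":0,"az":0,"gripper":0}]' 25
python3 - <<'E'
from h import *
f=grab("wrist"); cv2.imwrite("pics/w4.png",f["img"][:,:,::-1])
F=[grab("scene"),grab("side")]; s=r.sense(); print(s["tcp_pos"],s["ee_rot"])
for t in("jar","dropper"): print(t,fit(t,F,z=.004,turn=False))
for t in("coaster_blue","coaster_red"): print(t,fit(t,F,turn=False),[fit(t,[g],turn=False) for g in F])
print(fit("amber",[f],turn=False),fit("stage",[f]),fit("amber",[F[1]],turn=False))
E
```

```text
clock: 14.58
tcp_pos: [0.5097, -0.0164, 0.1971]
ee_rot: [180.0, -0.0, 90.0]
contact_force: [1.2, 0.0, -0.1]
gripper_width: 0.997
clock: 15.0
tcp_pos: [0.51, 0.0596, 0.1971]
ee_rot: [-180.0, 0.0, 90.0]
contact_force: [0.2, -0.8, 0.5]
gripper_width: 1.002
[0.51024745 0.05837397 0.19720106] [-1.79988924e+02  2.69682127e-02  8.98606352e+01]
jar [ 0.4708 -0.2885  7.2672  0.0633  2.    ]
dropper [ 0.5559 -0.2989  9.903   0.0642  2.    ]
coaster_blue [ 0.5068 -0.0258 -3.8953  0.0941  2.    ] [array([ 0.5119, -0.0263, -7.32  ,  0.0601,  1.    ]), array([ 0.5055, -0.0255,  2.3499,  0.0313,  1.    ])]
coaster_red [ 0.5054 -0.1115 -1.9122  0.0821  2.    ] [array([ 0.5097, -0.111 , -0.326 ,  0.0648,  1.    ]), array([ 0.5039, -0.1108, -5.3538,  0.0488,  1.    ])]
[0.5111 0.0606 2.8797 0.0348 1.    ] [ 4.9300e-01  2.8130e-01 -8.6614e+00  8.6000e-03  1.0000e+00] [0.5081 0.0599 5.732  0.0421 1.    ]
```

View pics/w4.png

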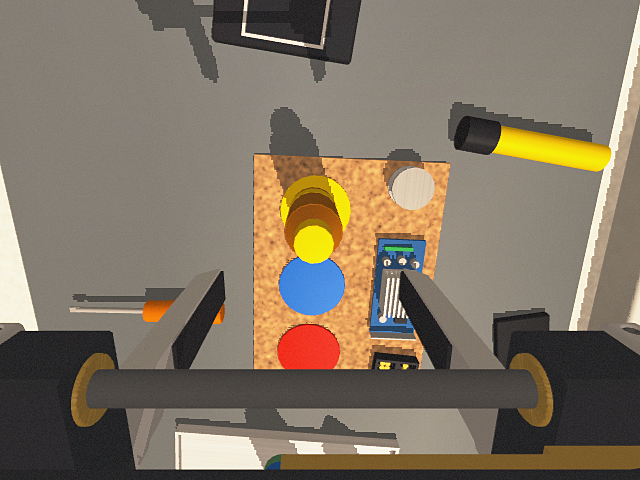

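Blue (312,285) and red (308,350) coasters are clear, and the amber bottle is between the jaws. Next I'll grab the amber.

```bash
python3 -m creep '[{"tx":0.002,"ty":0.002,"tz":-0.1,"ax":0,"ay":0,"az":0,"gripper":0},{"tx":0.002,"ty":0.002,"tz":-0.2,"ax":0,"ay":0,"az":0,"gripper":0},{"tx":0.002,"ty":0.002,"tz":-0.3,"ax":0,"ay":0,"az":0,"gripper":0},{"tx":0.002,"ty":0.002,"tz":-0.4,"ax":0,"ay":0,"az":0,"gripper":0},{"tx":0.002,"ty":0.002,"tz":-0.471,"ax":0,"ay":0,"az":0,"gripper":0},{"tx":0.002,"ty":0.002,"tz":-0.471,"ax":0,"ay":0,"az":0,"gripper":60},{"tx":0.002,"ty":0.002,"tz":-0.471,"ax":0,"ay":0,"az":0,"gripper":200},{"tx":0.002,"ty":0.002,"tz":-0.471,"ax":0,"ay":0,"az":0,"gripper":200}]' 30
python3 -m creep '[{"tx":0,"ty":0,"tz":0,"ax":0,"ay":0,"az":0,"gripper":200},{"tx":0,"ty":0,"tz":0,"ax":0,"ay":0,"az":0,"gripper":200},{"tx":0,"ty":0,"tz":0,"ax":0,"ay":0,"az":0,"gripper":200},{"tx":0,"ty":0,"tz":0,"ax":0,"ay":0,"az":0,"gripper":200},{"tx":0,"ty":0,"tz":0,"ax":0,"ay":0,"az":0,"gripper":200},{"tx":0,"ty":0,"tz":0,"ax":0,"ay":0,"az":0,"gripper":200}]' 30
python3 -m creep '[{"tx":0,"ty":0,"tz":0,"ax":0,"ay":0,"az":0,"gripper":200},{"tx":0,"ty":0,"tz":0,"ax":0,"ay":0,"az":0,"gripper":200},{"tx":0,"ty":0,"tz":0.02,"ax":0,"ay":0,"az":0,"gripper":200},{"tx":0,"ty":0,"tz":0.06,"ax":0,"ay":0,"az":0,"gripper":200},{"tx":0,"ty":0,"tz":0.11,"ax":0,"ay":0,"az":0,"gripper":200},{"tx":0,"ty":0,"tz":0.13,"ax":0,"ay":0,"az":0,"gripper":200},{"tx":0,"ty":0,"tz":0.13,"ax":0,"ay":0,"az":0,"gripper":200}]' 30
```

```text
clock: 16.57
tcp_pos: [0.512, 0.0605, 0.0574]
ee_rot: [179.9, 0.0, 90.0]
contact_force: [0.8, -0.8, -0.4]
gripper_width: 0.826
clock: 17.07
tcp_pos: [0.5113, 0.0605, 0.0569]
ee_rot: [179.9, 0.0, 90.0]
contact_force: [0.7, 0.5, 4.0]
gripper_width: 0.508
clock: 17.65
tcp_pos: [0.5119, 0.0605, 0.0964]
ee_rot: [179.8, 0.0, 90.0]
contact_force: [0.4, 0.0, -1.4]
gripper_width: 0.503
```

```bash
python3 -m creep '[{"tx":-0.04,"ty":-0.04,"tz":0,"ax":0,"ay":0,"az":0,"gripper":200},{"tx":-0.1,"ty":-0.13,"tz":0,"ax":0,"ay":0,"az":0,"gripper":200},{"tx":-0.16,"ty":-0.23,"tz":0,"ax":0,"ay":0,"az":0,"gripper":200},{"tx":-0.22,"ty":-0.33,"tz":0,"ax":0,"ay":0,"az":0,"gripper":200},{"tx":-0.28,"ty":-0.43,"tz":0,"ax":0,"ay":0,"az":0,"gripper":200},{"tx":-0.34,"ty":-0.53,"tz":0,"ax":0,"ay":0,"az":0,"gripper":200},{"tx":-0.39,"ty":-0.63,"tz":0,"ax":0,"ay":0,"az":0,"gripper":200},{"tx":-0.402,"ty":-0.73,"tz":0,"ax":0,"ay":0,"az":0,"gripper":200}]' 30
python3 -m creep '[{"tx":0,"ty":-0.1,"tz":0,"ax":0,"ay":0,"az":0,"gripper":200},{"tx":0,"ty":-0.2,"tz":0,"ax":0,"ay":0,"az":0,"gripper":200},{"tx":0,"ty":-0.3,"tz":0,"ax":0,"ay":0,"az":0,"gripper":200},{"tx":0,"ty":-0.37,"tz":0,"ax":0,"ay":0,"az":0,"gripper":200},{"tx":0,"ty":-0.41,"tz":0,"ax":0,"ay":0,"az":0,"gripper":200},{"tx":0,"ty":-0.42,"tz":0,"ax":0,"ay":0,"az":0,"gripper":200},{"tx":0,"ty":-0.42,"tz":-0.03,"ax":0,"ay":0,"az":0,"gripper":200},{"tx":0,"ty":-0.42,"tz":-0.06,"ax":0,"ay":0,"az":0,"gripper":200}]' 30
python3 -m creep '[{"tx":0,"ty":0,"tz":-0.04,"ax":0,"ay":0,"az":0,"gripper":200},{"tx":0,"ty":0,"tz":-0.06,"ax":0,"ay":0,"az":0,"gripper":200},{"tx":0,"ty":0,"tz":-0.07,"ax":0,"ay":0,"az":0,"gripper":200},{"tx":0,"ty":0,"tz":-0.075,"ax":0,"ay":0,"az":0,"gripper":200},{"tx":0,"ty":0,"tz":-0.079,"ax":0,"ay":0,"az":0,"gripper":200},{"tx":0,"ty":0,"tz":-0.079,"ax":0,"ay":0,"az":0,"gripper":200}]' 30
python3 -m creep '[{"tx":0,"ty":0,"tz":0,"ax":0,"ay":0,"az":0,"gripper":85},{"tx":0,"ty":0,"tz":0,"ax":0,"ay":0,"az":0,"gripper":85},{"tx":0,"ty":0,"tz":0,"ax":0,"ay":0,"az":0,"gripper":85},{"tx":0,"ty":0,"tz":0,"ax":0,"ay":0,"az":0,"gripper":85},{"tx":0,"ty":0,"tz":0.12,"ax":0,"ay":0,"az":0,"gripper":85},{"tx":0,"ty":0,"tz":0.24,"ax":0,"ay":0,"az":0,"gripper":85},{"tx":0,"ty":0,"tz":0.36,"ax":0,"ay":0,"az":0,"gripper":85},{"tx":0,"ty":0,"tz":0.48,"ax":0,"ay":0,"az":0,"gripper":85}]' 25
```

```text
clock: 18.32
tcp_pos: [0.3867, -0.1585, 0.0937]
ee_rot: [-179.8, -0.1, 90.0]
contact_force: [1.4, -0.1, -2.4]
gripper_width: 0.506
clock: 18.98
tcp_pos: [0.3901, -0.2834, 0.0762]
ee_rot: [-180.0, -0.0, 90.0]
contact_force: [0.2, 0.4, -2.2]
gripper_width: 0.503
clock: 19.48
tcp_pos: [0.3898, -0.283, 0.054]
ee_rot: [-179.9, -0.1, 90.1]
contact_force: [-1.4, 2.7, 3.9]
gripper_width: 0.508
clock: 20.15
tcp_pos: [0.3898, -0.2842, 0.1987]
ee_rot: [-180.0, -0.0, 90.0]
contact_force: [0.5, -0.1, 0.0]
gripper_width: 0.663
```

```bash
python3 -m creep '[{"tx":0.09,"ty":0.1,"tz":0,"ax":0,"ay":0,"az":0,"gripper":50},{"tx":0.18,"ty":0.2,"tz":0,"ax":0,"ay":0,"az":0,"gripper":50},{"tx":0.27,"ty":0.3,"tz":0,"ax":0,"ay":0,"az":0,"gripper":50},{"tx":0.36,"ty":0.4,"tz":0,"ax":0,"ay":0,"az":0,"gripper":50},{"tx":0.45,"ty":0.5,"tz":0,"ax":0,"ay":0,"az":0,"gripper":50},{"tx":0.5,"ty":0.55,"tz":0,"ax":0,"ay":0,"az":-0.027,"gripper":50},{"tx":0.5,"ty":0.55,"tz":0,"ax":0,"ay":0,"az":-0.027,"gripper":50},{"tx":0.5,"ty":0.55,"tz":0,"ax":0,"ay":0,"az":-0.027,"gripper":50}]' 25
python3 - <<'E'
from h import *
f=grab("wrist"); F=[grab("scene"),grab("side")]; s=r.sense(); print(s["tcp_pos"],s["ee_rot"])
cv2.imwrite("pics/c5.png",np.hstack([f["img"][:300,160:560],F[1]["img"][80:380,100:500]])[:,:,::-1])
for t in("jar","dropper","amber"): print(t,fit(t,F,z=.004,turn=False))
for t in("coaster_blue","coaster_red","coaster_yellow","card"): print(t,fit(t,[f],turn=t=="card"),fit(t,[F[1]],turn=t=="card"))
E
```

```text
clock: 20.82
tcp_pos: [0.5403, -0.1187, 0.197]
ee_rot: [-180.0, 0.0, 87.7]
contact_force: [-0.0, 0.5, -0.0]
gripper_width: 0.804
[ 0.53924315 -0.12045906  0.19710675] [-1.79951713e+02  1.50953905e-02  8.74941338e+01]
jar [ 0.4715 -0.2878 11.4446  0.0935  2.    ]
dropper [ 0.556  -0.2987 12.3857  0.065   2.    ]
amber [  0.5354  -0.1073 -31.481    0.8462   2.    ]
coaster_blue [ 0.51   -0.0272  3.3668  0.0144  1.    ] [ 0.5272  0.317  -9.1223  0.7734  1.    ]
coaster_red [ 0.5066 -0.1114 -1.1507  0.0327  1.    ] None
coaster_yellow [0.5138 0.0575 2.2262 0.0129 1.    ] None
card [ 0.5096 -0.0467 -2.4865  0.4556  1.    ] [ 0.6002 -0.0291 -2.2711  0.098   1.    ]
```

View pics/c5.png

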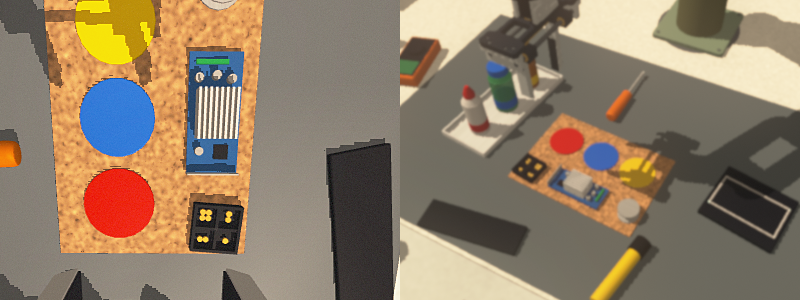

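All three containers stand in the tray, and the coasters and card are clear. Going to the card.

```bash
python3 -m creep '[{"tx":0.1,"ty":0.1,"tz":0,"ax":0,"ay":0,"az":0,"gripper":50},{"tx":0.18,"ty":0.2,"tz":0,"ax":0,"ay":0,"az":0,"gripper":50},{"tx":0.209,"ty":0.308,"tz":0,"ax":0,"ay":0,"az":0,"gripper":50},{"tx":0.209,"ty":0.308,"tz":0,"ax":0,"ay":0,"az":0,"gripper":50},{"tx":0.209,"ty":0.308,"tz":-0.12,"ax":0,"ay":0,"az":0,"gripper":50},{"tx":0.209,"ty":0.308,"tz":-0.24,"ax":0,"ay":0,"az":0,"gripper":50},{"tx":0.209,"ty":0.308,"tz":-0.36,"ax":0,"ay":0,"az":0,"gripper":50},{"tx":0.209,"ty":0.308,"tz":-0.46,"ax":0,"ay":0,"az":0,"gripper":50}]' 20
python3 -m creep '[{"tx":0,"ty":0,"tz":-0.05,"ax":0,"ay":0,"az":0,"gripper":50},{"tx":0,"ty":0,"tz":-0.1,"ax":0,"ay":0,"az":0,"gripper":50},{"tx":0,"ty":0,"tz":-0.13,"ax":0,"ay":0,"az":0,"gripper":50},{"tx":0,"ty":0,"tz":-0.141,"ax":0,"ay":0,"az":0,"gripper":50},{"tx":0,"ty":0,"tz":-0.141,"ax":0,"ay":0,"az":0,"gripper":50}]' 20
python3 -m creep '[{"tx":0,"ty":0,"tz":0,"ax":0,"ay":0,"az":0,"gripper":100},{"tx":0,"ty":0,"tz":0,"ax":0,"ay":0,"az":0,"gripper":200},{"tx":0,"ty":0,"tz":0,"ax":0,"ay":0,"az":0,"gripper":200},{"tx":0,"ty":0,"tz":0,"ax":0,"ay":0,"az":0,"gripper":200},{"tx":0,"ty":0,"tz":0,"ax":0,"ay":0,"az":0,"gripper":200},{"tx":0,"ty":0,"tz":0,"ax":0,"ay":0,"az":0,"gripper":200},{"tx":0,"ty":0,"tz":0,"ax":0,"ay":0,"az":0,"gripper":200},{"tx":0,"ty":0,"tz":0,"ax":0,"ay":0,"az":0,"gripper":200}]' 20
```

```text
clock: 22.33
tcp_pos: [0.6016, -0.0271, 0.057]
ee_rot: [-179.9, 0.0, 87.6]
contact_force: [0.1, -0.5, -0.4]
gripper_width: 0.803
clock: 22.75
tcp_pos: [0.6022, -0.0272, 0.0164]
ee_rot: [-179.9, -0.0, 87.5]
contact_force: [0.2, -0.8, -0.2]
gripper_width: 0.806
clock: 23.42
tcp_pos: [0.603, -0.0271, 0.0174]
ee_rot: [180.0, 0.0, 87.6]
contact_force: [0.2, 0.4, 1.5]
gripper_width: 0.38
```

```bash
python3 -m creep '[{"tx":0,"ty":0,"tz":0.03,"ax":0,"ay":0,"az":0,"gripper":200},{"tx":0,"ty":0,"tz":0.09,"ax":0,"ay":0,"az":0,"gripper":200},{"tx":0,"ty":0,"tz":0.17,"ax":0,"ay":0,"az":0,"gripper":200},{"tx":0,"ty":0,"tz":0.24,"ax":0,"ay":0,"az":0,"gripper":200},{"tx":-0.02,"ty":0.04,"tz":0.26,"ax":0,"ay":0,"az":0,"gripper":200},{"tx":-0.06,"ty":0.12,"tz":0.26,"ax":0,"ay":0,"az":0,"gripper":200},{"tx":-0.11,"ty":0.22,"tz":0.26,"ax":0,"ay":0,"az":0,"gripper":200},{"tx":-0.16,"ty":0.32,"tz":0.26,"ax":0,"ay":0,"az":-0.02,"gripper":200}]' 20
python3 -m creep '[{"tx":-0.05,"ty":0.1,"tz":0,"ax":0,"ay":0,"az":-0.02,"gripper":200},{"tx":-0.1,"ty":0.2,"tz":0,"ax":0,"ay":0,"az":-0.04,"gripper":200},{"tx":-0.15,"ty":0.28,"tz":0,"ax":0,"ay":0,"az":-0.05,"gripper":200},{"tx":-0.19,"ty":0.34,"tz":0,"ax":0,"ay":0,"az":-0.05,"gripper":200},{"tx":-0.209,"ty":0.37,"tz":0,"ax":0,"ay":0,"az":-0.05,"gripper":200},{"tx":-0.209,"ty":0.38,"tz":0,"ax":0,"ay":0,"az":-0.05,"gripper":200},{"tx":-0.209,"ty":0.38,"tz":0,"ax":0,"ay":0,"az":-0.05,"gripper":200}]' 20
python3 - <<'E'
from h import *
f=grab("wrist"); s=r.sense(); print(s["tcp_pos"],s["ee_rot"])
cv2.imwrite("pics/w6.png",f["img"][:,:,::-1])
F=[grab("scene"),grab("side")]
print(fit("stage",[f]),fit("stage",[f]+F)); 
for t in("jar","dropper","amber"): print(t,fit(t,F,z=.004,turn=False))
E
```

```text
clock: 24.08
tcp_pos: [0.5532, 0.0702, 0.0946]
ee_rot: [-179.9, -0.0, 85.6]
contact_force: [0.1, -0.4, -0.9]
gripper_width: 0.381
clock: 24.67
tcp_pos: [0.4917, 0.1834, 0.0948]
ee_rot: [-180.0, 0.0, 81.3]
contact_force: [-0.4, -0.8, -1.8]
gripper_width: 0.378
[0.49243694 0.18265601 0.09498304] [1.79968775e+02 2.28764232e-02 8.12734595e+01]
[ 4.9330e-01  2.8250e-01 -8.4513e+00  4.9000e-03  1.0000e+00] [ 0.4931  0.283  -8.6501  0.0402  3.    ]
jar [ 0.4715 -0.288   8.7301  0.0652  2.    ]
dropper [ 0.5571 -0.2986 10.1532  0.0639  2.    ]
amber [ 0.3851 -0.2844 13.1094  0.1748  2.    ]
```

View pics/w6.png

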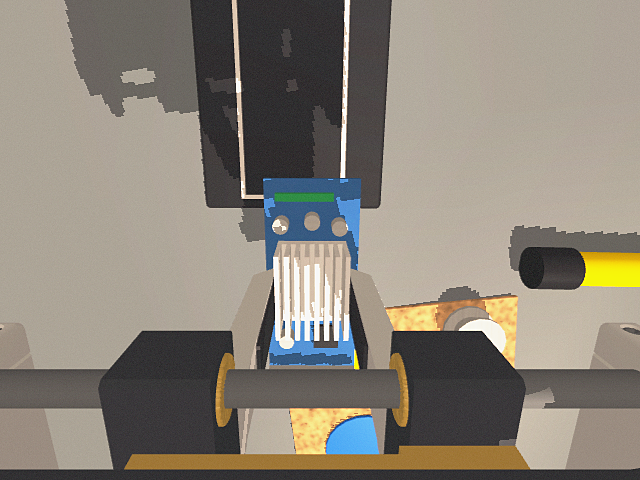

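The card hangs level in the jaws, with the stage outline at (295,100) ahead of it. I'll measure where the card sits relative to the TCP.

```bash
python3 - <<'E'
from h import *
f=grab("wrist"); s=r.sense(); print(s["tcp_pos"],s["ee_rot"])
print(fit("card",[f],yaw0=-.15,z=.082), proj(f,hullpts("card",[.4925,.1828,np.radians(-8.7)],.082))[[5,7,4,6]].round().tolist() )
m=models.boxes_of("card",f); print([ (d["p"],d["bbox"]) for d in m[:2]])
P=hullpts("card",[.4925,.1828,np.radians(-8.7)],.082); print(proj(f,P).round().astype(int).tolist())
E
```

```text
[0.49211692 0.18281596 0.09503644] [-1.79998358e+02  1.45697441e-03  8.12450037e+01]
[ 0.4924  0.1829 -8.7805  0.0165  1.    ] [[354.0, 367.0], [361.0, 179.0], [353.0, 363.0], [360.0, 178.0]]
[(0.56, [264.6, 178.2, 360.9, 369.1])]
[[270, 363], [269, 367], [263, 178], [262, 179], [353, 363], [354, 367], [360, 178], [361, 179], [279, 316], [275, 343], [277, 242], [272, 258], [344, 316], [348, 343], [346, 242], [351, 258]]
```

```bash
python3 -m creep '[{"tx":0.003,"ty":0.04,"tz":0,"ax":0,"ay":0,"az":0,"gripper":200},{"tx":0.003,"ty":0.11,"tz":0,"ax":0,"ay":0,"az":0,"gripper":200},{"tx":0.003,"ty":0.19,"tz":0,"ax":0,"ay":0,"az":0,"gripper":200},{"tx":0.003,"ty":0.27,"tz":0,"ax":0,"ay":0,"az":0,"gripper":200},{"tx":0.003,"ty":0.32,"tz":0,"ax":0,"ay":0,"az":0,"gripper":200},{"tx":0.003,"ty":0.333,"tz":-0.03,"ax":0,"ay":0,"az":0,"gripper":200},{"tx":0.003,"ty":0.333,"tz":-0.09,"ax":0,"ay":0,"az":0,"gripper":200},{"tx":0.003,"ty":0.333,"tz":-0.15,"ax":0,"ay":0,"az":0,"gripper":200}]' 20
python3 -m creep '[{"tx":0,"ty":0,"tz":-0.03,"ax":0,"ay":0,"az":0,"gripper":200},{"tx":0,"ty":0,"tz":-0.055,"ax":0,"ay":0,"az":0,"gripper":200},{"tx":0,"ty":0,"tz":-0.07,"ax":0,"ay":0,"az":0,"gripper":200},{"tx":0,"ty":0,"tz":-0.078,"ax":0,"ay":0,"az":0,"gripper":200},{"tx":0,"ty":0,"tz":-0.082,"ax":0,"ay":0,"az":0,"gripper":200},{"tx":0,"ty":0,"tz":-0.082,"ax":0,"ay":0,"az":0,"gripper":200}]' 20
python3 -m creep '[{"tx":0,"ty":0,"tz":0,"ax":0,"ay":0,"az":0,"gripper":90},{"tx":0,"ty":0,"tz":0,"ax":0,"ay":0,"az":0,"gripper":90},{"tx":0,"ty":0,"tz":0,"ax":0,"ay":0,"az":0,"gripper":90},{"tx":0,"ty":0,"tz":0,"ax":0,"ay":0,"az":0,"gripper":90},{"tx":0,"ty":0,"tz":0,"ax":0,"ay":0,"az":0,"gripper":90},{"tx":0,"ty":0,"tz":0.1,"ax":0,"ay":0,"az":0,"gripper":90},{"tx":0,"ty":0,"tz":0.22,"ax":0,"ay":0,"az":0,"gripper":90},{"tx":0,"ty":0,"tz":0.34,"ax":0,"ay":0,"az":0,"gripper":90}]' 20
python3 -m creep '[{"tx":0,"ty":0,"tz":0.13,"ax":0,"ay":0,"az":0,"gripper":80},{"tx":0,"ty":-0.1,"tz":0.23,"ax":0,"ay":0,"az":0,"gripper":80},{"tx":0,"ty":-0.22,"tz":0.23,"ax":0,"ay":0,"az":0,"gripper":80},{"tx":0,"ty":-0.33,"tz":0.23,"ax":0,"ay":0,"az":0,"gripper":80},{"tx":0,"ty":-0.4,"tz":0.23,"ax":0,"ay":0,"az":0,"gripper":80},{"tx":0,"ty":-0.4,"tz":0.23,"ax":0,"ay":0,"az":0,"gripper":80},{"tx":0,"ty":-0.4,"tz":0.23,"ax":0,"ay":0,"az":0,"gripper":80}]' 20
python3 - <<'E'
from h import *
f=grab("wrist"); s=r.sense(); print(s["tcp_pos"],s["ee_rot"])
F=[grab("scene"),grab("side")]
cv2.imwrite("pics/c7.png",np.hstack([f["img"][:300,120:520],F[0]["img"][140:440,90:490]])[:,:,::-1])
print(fit("stage",[f]),fit("card",[f],z=.012,yaw0=-.15),fit("card",F,z=.012,yaw0=-.15),fit("stage",F))
for t in("jar","dropper","amber"): print(t,fit(t,F,z=.004,turn=False))
E
```

```text
clock: 26.13
tcp_pos: [0.4935, 0.2837, 0.0497]
ee_rot: [179.9, -0.0, 81.3]
contact_force: [0.2, 0.1, -1.6]
gripper_width: 0.383
clock: 26.63
tcp_pos: [0.4935, 0.2828, 0.0259]
ee_rot: [180.0, -0.0, 81.2]
contact_force: [0.1, -0.0, -1.6]
gripper_width: 0.382
clock: 27.3
tcp_pos: [0.4918, 0.2823, 0.1275]
ee_rot: [-179.8, 0.1, 81.2]
contact_force: [-0.1, -0.2, 0.3]
gripper_width: 0.646
clock: 27.88
tcp_pos: [0.4931, 0.1622, 0.1967]
ee_rot: [180.0, -0.0, 81.1]
contact_force: [0.2, 0.0, -0.4]
gripper_width: 0.687
[0.49303927 0.1630021  0.19657521] [ 1.79993556e+02 -4.62510012e-02  8.11997897e+01]
[ 4.9330e-01  2.8250e-01 -8.4857e+00  5.3000e-03  1.0000e+00] [ 0.4935  0.2818 -9.2802  0.0106  1.    ] [ 0.4916  0.2814 -8.9175  0.1194  2.    ] [ 0.4902  0.2836 -9.515   0.0591  2.    ]
jar [ 0.4707 -0.2886  7.3217  0.0598  2.    ]
dropper [ 0.557  -0.2985  9.8219  0.061   2.    ]
amber [ 0.3852 -0.2845  6.7102  0.174   2.    ]
```

View pics/c7.png

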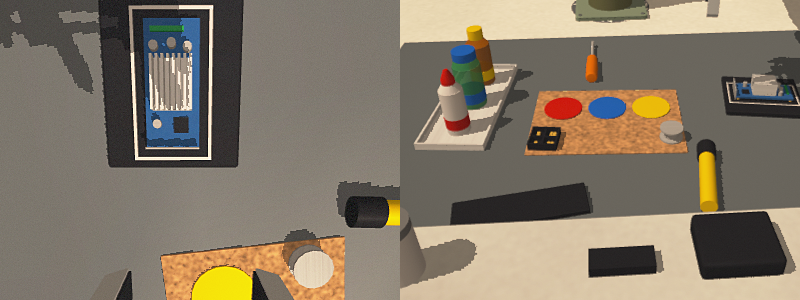

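The card is centred in the outline to within about 1 mm, and all the containers are still standing in the tray. Now I'll return the amber.

```bash
python3 -m creep '[{"tx":0,"ty":-0.12,"tz":0,"ax":0,"ay":0,"az":0.05,"gripper":80},{"tx":-0.02,"ty":-0.24,"tz":0,"ax":0,"ay":0,"az":0.097,"gripper":80},{"tx":-0.05,"ty":-0.36,"tz":0,"ax":0,"ay":0,"az":0.097,"gripper":80},{"tx":-0.1,"ty":-0.48,"tz":0,"ax":0,"ay":0,"az":0.097,"gripper":80},{"tx":-0.15,"ty":-0.6,"tz":0,"ax":0,"ay":0,"az":0.097,"gripper":80},{"tx":-0.2,"ty":-0.72,"tz":0,"ax":0,"ay":0,"az":0.097,"gripper":80},{"tx":-0.25,"ty":-0.84,"tz":0,"ax":0,"ay":0,"az":0.097,"gripper":80},{"tx":-0.3,"ty":-0.94,"tz":0,"ax":0,"ay":0,"az":0.097,"gripper":80}]' 25
python3 -m creep '[{"tx":-0.043,"ty":-0.12,"tz":0,"ax":0,"ay":0,"az":0,"gripper":80},{"tx":-0.043,"ty":-0.24,"tz":0,"ax":0,"ay":0,"az":0,"gripper":80},{"tx":-0.043,"ty":-0.36,"tz":0,"ax":0,"ay":0,"az":0,"gripper":80},{"tx":-0.043,"ty":-0.48,"tz":0,"ax":0,"ay":0,"az":0,"gripper":80},{"tx":-0.043,"ty":-0.551,"tz":0,"ax":0,"ay":0,"az":0,"gripper":80},{"tx":-0.043,"ty":-0.551,"tz":0,"ax":0,"ay":0,"az":0,"gripper":80},{"tx":-0.043,"ty":-0.551,"tz":0,"ax":0,"ay":0,"az":0,"gripper":80},{"tx":-0.043,"ty":-0.551,"tz":0,"ax":0,"ay":0,"az":0,"gripper":80}]' 25
python3 - <<'E'
from h import *
f=grab("wrist"); s=r.sense(); print(s["tcp_pos"],s["ee_rot"])
print(fit("amber",[f],z=.004,turn=False),fit("coaster_red",[f],turn=False))
E
```

```text
clock: 29.3
tcp_pos: [0.4021, -0.1213, 0.1968]
ee_rot: [180.0, 0.1, 89.9]
contact_force: [0.2, -1.0, 0.5]
gripper_width: 0.684
clock: 29.97
tcp_pos: [0.3899, -0.2836, 0.1961]
ee_rot: [-180.0, -0.1, 90.0]
contact_force: [-0.0, -0.8, -0.1]
gripper_width: 0.687
[ 0.39000055 -0.28325095  0.19621266] [-1.79977599e+02 -5.58288197e-02  9.00315523e+01]
[ 0.3897 -0.2827 -7.7191  0.0472  1.    ] [ 0.5049 -0.1122 -3.3189  0.0133  1.    ]
```

```bash
python3 -m creep '[{"tx":0,"ty":0,"tz":-0.1,"ax":0,"ay":0,"az":0,"gripper":80},{"tx":0,"ty":0,"tz":-0.2,"ax":0,"ay":0,"az":0,"gripper":80},{"tx":0,"ty":0,"tz":-0.3,"ax":0,"ay":0,"az":0,"gripper":80},{"tx":0,"ty":0,"tz":-0.4,"ax":0,"ay":0,"az":0,"gripper":80},{"tx":0,"ty":0,"tz":-0.45,"ax":0,"ay":0,"az":0,"gripper":80},{"tx":0,"ty":0,"tz":-0.477,"ax":0,"ay":0,"az":0,"gripper":80},{"tx":0,"ty":0,"tz":-0.477,"ax":0,"ay":0,"az":0,"gripper":200},{"tx":0,"ty":0,"tz":-0.477,"ax":0,"ay":0,"az":0,"gripper":200}]' 30
python3 -m creep '[{"tx":0,"ty":0,"tz":0,"ax":0,"ay":0,"az":0,"gripper":200},{"tx":0,"ty":0,"tz":0,"ax":0,"ay":0,"az":0,"gripper":200},{"tx":0,"ty":0,"tz":0,"ax":0,"ay":0,"az":0,"gripper":200},{"tx":0,"ty":0,"tz":0,"ax":0,"ay":0,"az":0,"gripper":200},{"tx":0,"ty":0,"tz":0.02,"ax":0,"ay":0,"az":0,"gripper":200},{"tx":0,"ty":0,"tz":0.06,"ax":0,"ay":0,"az":0,"gripper":200},{"tx":0,"ty":0,"tz":0.11,"ax":0,"ay":0,"az":0,"gripper":200},{"tx":0,"ty":0,"tz":0.14,"ax":0,"ay":0,"az":0,"gripper":200}]' 30
```

```text
clock: 30.78
tcp_pos: [0.3906, -0.2843, 0.0539]
ee_rot: [180.0, 0.0, 90.0]
contact_force: [0.5, 0.1, -0.4]
gripper_width: 0.577
clock: 31.45
tcp_pos: [0.3903, -0.2848, 0.0967]
ee_rot: [180.0, 0.1, 90.0]
contact_force: [1.1, 0.3, -1.4]
gripper_width: 0.504
```

```bash
python3 -m creep '[{"tx":0,"ty":0.03,"tz":0,"ax":0,"ay":0,"az":0,"gripper":200},{"tx":0,"ty":0.1,"tz":0,"ax":0,"ay":0,"az":0,"gripper":200},{"tx":0.02,"ty":0.2,"tz":0,"ax":0,"ay":0,"az":0,"gripper":200},{"tx":0.06,"ty":0.3,"tz":0,"ax":0,"ay":0,"az":0,"gripper":200},{"tx":0.11,"ty":0.4,"tz":0,"ax":0,"ay":0,"az":0,"gripper":200},{"tx":0.16,"ty":0.5,"tz":0,"ax":0,"ay":0,"az":0,"gripper":200},{"tx":0.21,"ty":0.6,"tz":0,"ax":0,"ay":0,"az":0,"gripper":200},{"tx":0.26,"ty":0.7,"tz":0,"ax":0,"ay":0,"az":0,"gripper":200}]' 30
python3 -m creep '[{"tx":0.05,"ty":0.1,"tz":0,"ax":0,"ay":0,"az":0,"gripper":200},{"tx":0.09,"ty":0.2,"tz":0,"ax":0,"ay":0,"az":0,"gripper":200},{"tx":0.12,"ty":0.3,"tz":0,"ax":0,"ay":0,"az":0,"gripper":200},{"tx":0.14,"ty":0.38,"tz":0,"ax":0,"ay":0,"az":0,"gripper":200},{"tx":0.153,"ty":0.43,"tz":0,"ax":0,"ay":0,"az":0,"gripper":200},{"tx":0.153,"ty":0.442,"tz":0,"ax":0,"ay":0,"az":0,"gripper":200},{"tx":0.153,"ty":0.442,"tz":-0.03,"ax":0,"ay":0,"az":0,"gripper":200},{"tx":0.153,"ty":0.442,"tz":-0.06,"ax":0,"ay":0,"az":0,"gripper":200}]' 30
python3 -m creep '[{"tx":0,"ty":0,"tz":-0.03,"ax":0,"ay":0,"az":0,"gripper":200},{"tx":0,"ty":0,"tz":-0.05,"ax":0,"ay":0,"az":0,"gripper":200},{"tx":0,"ty":0,"tz":-0.06,"ax":0,"ay":0,"az":0,"gripper":200},{"tx":0,"ty":0,"tz":-0.066,"ax":0,"ay":0,"az":0,"gripper":200},{"tx":0,"ty":0,"tz":-0.069,"ax":0,"ay":0,"az":0,"gripper":200},{"tx":0,"ty":0,"tz":-0.069,"ax":0,"ay":0,"az":0,"gripper":200}]' 30
python3 -m creep '[{"tx":0,"ty":0,"tz":0,"ax":0,"ay":0,"az":0,"gripper":80},{"tx":0,"ty":0,"tz":0,"ax":0,"ay":0,"az":0,"gripper":80},{"tx":0,"ty":0,"tz":0,"ax":0,"ay":0,"az":0,"gripper":80},{"tx":0,"ty":0,"tz":0,"ax":0,"ay":0,"az":0,"gripper":80},{"tx":0,"ty":0,"tz":0.12,"ax":0,"ay":0,"az":0,"gripper":80},{"tx":0,"ty":0,"tz":0.24,"ax":0,"ay":0,"az":0,"gripper":80},{"tx":0,"ty":0,"tz":0.36,"ax":0,"ay":0,"az":0,"gripper":80},{"tx":0,"ty":0,"tz":0.47,"ax":0,"ay":0,"az":0,"gripper":80}]' 25
```

```text
clock: 32.12
tcp_pos: [0.4676, -0.0722, 0.0947]
ee_rot: [-179.9, -0.0, 90.0]
contact_force: [-0.1, -0.8, -2.3]
gripper_width: 0.505
clock: 32.78
tcp_pos: [0.5137, 0.0578, 0.0767]
ee_rot: [180.0, 0.0, 90.0]
contact_force: [-0.3, -0.3, -2.5]
gripper_width: 0.508
clock: 33.28
tcp_pos: [0.5126, 0.0573, 0.0578]
ee_rot: [-179.8, 0.0, 89.9]
contact_force: [-6.1, 0.4, 10.5]
gripper_width: 0.506
clock: 33.95
tcp_pos: [0.5141, 0.058, 0.1994]
ee_rot: [180.0, -0.0, 90.0]
contact_force: [0.7, 1.0, 0.4]
gripper_width: 0.684
```

```bash
python3 -m creep '[{"tx":0,"ty":-0.13,"tz":0,"ax":0,"ay":0,"az":0,"gripper":70},{"tx":-0.03,"ty":-0.26,"tz":0,"ax":0,"ay":0,"az":0,"gripper":70},{"tx":-0.06,"ty":-0.39,"tz":0,"ax":0,"ay":0,"az":0,"gripper":70},{"tx":-0.1,"ty":-0.52,"tz":0,"ax":0,"ay":0,"az":0,"gripper":70},{"tx":-0.131,"ty":-0.65,"tz":0,"ax":0,"ay":0,"az":0,"gripper":70},{"tx":-0.131,"ty":-0.78,"tz":0,"ax":0,"ay":0,"az":0,"gripper":70},{"tx":-0.131,"ty":-0.9,"tz":0,"ax":0,"ay":0,"az":0,"gripper":70}]' 25
python3 -m creep '[{"tx":0,"ty":-0.13,"tz":0,"ax":0,"ay":0,"az":0,"gripper":70},{"tx":0,"ty":-0.24,"tz":0,"ax":0,"ay":0,"az":0,"gripper":70},{"tx":0,"ty":-0.265,"tz":0,"ax":0,"ay":0,"az":0,"gripper":70},{"tx":0,"ty":-0.265,"tz":0,"ax":0,"ay":0,"az":0,"gripper":70},{"tx":0,"ty":-0.265,"tz":0,"ax":0,"ay":0,"az":0,"gripper":70}]' 25
python3 - <<'E'
from h import *
f=grab("wrist"); s=r.sense(); print(s["tcp_pos"],s["ee_rot"])
print(fit("jar",[f],z=.004,turn=False),fit("coaster_red",[f],turn=False),fit("coaster_blue",[f],turn=False))
E
```

```text
clock: 34.53
tcp_pos: [0.474, -0.2141, 0.1977]
ee_rot: [180.0, 0.0, 89.9]
contact_force: [0.2, -0.2, -0.9]
gripper_width: 0.724
clock: 34.95
tcp_pos: [0.4744, -0.2909, 0.1971]
ee_rot: [-180.0, -0.1, 89.9]
contact_force: [-0.6, -0.0, -0.3]
gripper_width: 0.725
[ 0.47454733 -0.29008569  0.19717196] [-1.79961311e+02 -8.67344408e-02  9.00118765e+01]
[ 0.4738 -0.2875 -1.1352  0.043   1.    ] [ 0.5059 -0.1128 -3.1944  0.0099  1.    ] None
```

```bash
python3 -m creep '[{"tx":0,"ty":0.008,"tz":-0.1,"ax":0,"ay":0,"az":0,"gripper":70},{"tx":0,"ty":0.008,"tz":-0.2,"ax":0,"ay":0,"az":0,"gripper":70},{"tx":0,"ty":0.008,"tz":-0.3,"ax":0,"ay":0,"az":0,"gripper":70},{"tx":0,"ty":0.008,"tz":-0.4,"ax":0,"ay":0,"az":0,"gripper":70},{"tx":0,"ty":0.008,"tz":-0.46,"ax":0,"ay":0,"az":0,"gripper":70},{"tx":0,"ty":0.008,"tz":-0.481,"ax":0,"ay":0,"az":0,"gripper":70},{"tx":0,"ty":0.008,"tz":-0.481,"ax":0,"ay":0,"az":0,"gripper":200},{"tx":0,"ty":0.008,"tz":-0.481,"ax":0,"ay":0,"az":0,"gripper":200}]' 30
python3 -m creep '[{"tx":0,"ty":0,"tz":0,"ax":0,"ay":0,"az":0,"gripper":200},{"tx":0,"ty":0,"tz":0,"ax":0,"ay":0,"az":0,"gripper":200},{"tx":0,"ty":0,"tz":0,"ax":0,"ay":0,"az":0,"gripper":200},{"tx":0,"ty":0,"tz":0,"ax":0,"ay":0,"az":0,"gripper":200},{"tx":0,"ty":0,"tz":0.02,"ax":0,"ay":0,"az":0,"gripper":200},{"tx":0,"ty":0,"tz":0.06,"ax":0,"ay":0,"az":0,"gripper":200},{"tx":0,"ty":0,"tz":0.11,"ax":0,"ay":0,"az":0,"gripper":200},{"tx":0,"ty":0,"tz":0.14,"ax":0,"ay":0,"az":0,"gripper":200}]' 30
```

```text
clock: 35.82
tcp_pos: [0.4755, -0.2888, 0.0542]
ee_rot: [179.9, 0.0, 90.0]
contact_force: [0.5, 0.1, -0.3]
gripper_width: 0.62
clock: 36.48
tcp_pos: [0.4752, -0.2896, 0.0973]
ee_rot: [179.9, 0.1, 90.0]
contact_force: [0.5, 0.4, -1.3]
gripper_width: 0.547
```

```bash
python3 -m creep '[{"tx":0,"ty":0.04,"tz":0,"ax":0,"ay":0,"az":0,"gripper":200},{"tx":0.02,"ty":0.13,"tz":0,"ax":0,"ay":0,"az":0,"gripper":200},{"tx":0.04,"ty":0.24,"tz":0,"ax":0,"ay":0,"az":0,"gripper":200},{"tx":0.06,"ty":0.36,"tz":0,"ax":0,"ay":0,"az":0,"gripper":200},{"tx":0.08,"ty":0.48,"tz":0,"ax":0,"ay":0,"az":0,"gripper":200},{"tx":0.1,"ty":0.6,"tz":0,"ax":0,"ay":0,"az":0,"gripper":200},{"tx":0.118,"ty":0.71,"tz":0,"ax":0,"ay":0,"az":0,"gripper":200},{"tx":0.118,"ty":0.8,"tz":0,"ax":0,"ay":0,"az":0,"gripper":200}]' 30
python3 -m creep '[{"tx":0,"ty":0.05,"tz":0,"ax":0,"ay":0,"az":0,"gripper":200},{"tx":0,"ty":0.074,"tz":0,"ax":0,"ay":0,"az":0,"gripper":200},{"tx":0,"ty":0.074,"tz":-0.03,"ax":0,"ay":0,"az":0,"gripper":200},{"tx":0,"ty":0.074,"tz":-0.07,"ax":0,"ay":0,"az":0,"gripper":200},{"tx":0,"ty":0.074,"tz":-0.1,"ax":0,"ay":0,"az":0,"gripper":200},{"tx":0,"ty":0.074,"tz":-0.115,"ax":0,"ay":0,"az":0,"gripper":200},{"tx":0,"ty":0.074,"tz":-0.123,"ax":0,"ay":0,"az":0,"gripper":200},{"tx":0,"ty":0.074,"tz":-0.127,"ax":0,"ay":0,"az":0,"gripper":200}]' 30
python3 -m creep '[{"tx":0,"ty":0,"tz":0,"ax":0,"ay":0,"az":0,"gripper":200},{"tx":0,"ty":0,"tz":0,"ax":0,"ay":0,"az":0,"gripper":80},{"tx":0,"ty":0,"tz":0,"ax":0,"ay":0,"az":0,"gripper":80},{"tx":0,"ty":0,"tz":0,"ax":0,"ay":0,"az":0,"gripper":80},{"tx":0,"ty":0,"tz":0.12,"ax":0,"ay":0,"az":0,"gripper":80},{"tx":0,"ty":0,"tz":0.24,"ax":0,"ay":0,"az":0,"gripper":80},{"tx":0,"ty":0,"tz":0.36,"ax":0,"ay":0,"az":0,"gripper":80},{"tx":0,"ty":0,"tz":0.47,"ax":0,"ay":0,"az":0,"gripper":80}]' 25
```

```text
clock: 37.15
tcp_pos: [0.5098, -0.0458, 0.0951]
ee_rot: [-180.0, -0.1, 90.1]
contact_force: [-0.2, -0.0, -1.4]
gripper_width: 0.55
clock: 37.82
tcp_pos: [0.5085, -0.0274, 0.058]
ee_rot: [-179.7, -0.0, 89.9]
contact_force: [-8.9, 1.5, 17.8]
gripper_width: 0.551
clock: 38.48
tcp_pos: [0.5103, -0.0271, 0.2001]
ee_rot: [180.0, 0.0, 90.0]
contact_force: [0.7, 0.4, 0.5]
gripper_width: 0.686
```

```bash
python3 -m creep '[{"tx":0,"ty":-0.13,"tz":0,"ax":0,"ay":0,"az":0,"gripper":80},{"tx":0.03,"ty":-0.26,"tz":0,"ax":0,"ay":0,"az":0,"gripper":80},{"tx":0.06,"ty":-0.39,"tz":0,"ax":0,"ay":0,"az":0,"gripper":80},{"tx":0.1,"ty":-0.52,"tz":0,"ax":0,"ay":0,"az":0,"gripper":80},{"tx":0.14,"ty":-0.65,"tz":0,"ax":0,"ay":0,"az":0,"gripper":80},{"tx":0.164,"ty":-0.78,"tz":0,"ax":0,"ay":0,"az":0,"gripper":80},{"tx":0.164,"ty":-0.906,"tz":0,"ax":0,"ay":0,"az":0,"gripper":80},{"tx":0.164,"ty":-0.906,"tz":0,"ax":0,"ay":0,"az":0,"gripper":80}]' 25
python3 - <<'E'
from h import *
f=grab("wrist"); F=[grab("scene"),grab("side")]; s=r.sense(); print(s["tcp_pos"],s["ee_rot"])
cv2.imwrite("pics/c8.png",np.hstack([f["img"][:300,60:460],F[0]["img"][140:440,90:490]])[:,:,::-1])
print(fit("dropper",[f],z=.004,turn=False),fit("jar",F,turn=False),fit("amber",F,turn=False),fit("coaster_red",[f],turn=False))
E
```

```text
clock: 39.15
tcp_pos: [0.5588, -0.3062, 0.1976]
ee_rot: [180.0, 0.2, 89.6]
contact_force: [-0.6, 0.3, -0.3]
gripper_width: 0.686
[ 0.55890935 -0.29878424  0.19757442] [-1.79960224e+02 -6.79410699e-02  8.99032228e+01]
[ 0.5598 -0.2968 -0.6197  0.0368  1.    ] [ 0.5056 -0.0269  2.7532  0.0574  2.    ] [0.51   0.0592 5.1136 0.0636 2.    ] [ 0.5063 -0.1132 -3.8333  0.014   1.    ]
```

View pics/c8.png

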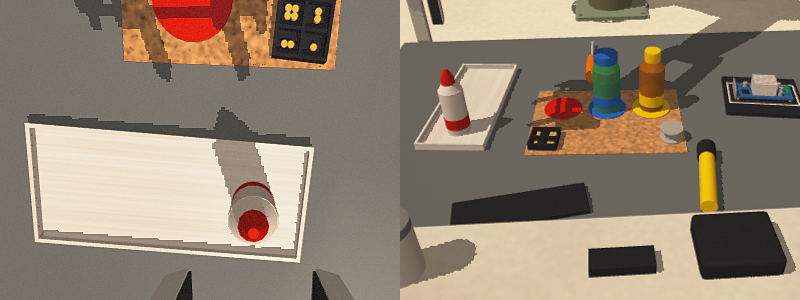

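The jar and amber stand upright on their coasters, and the dropper is under the gripper. I'll return it now.

```bash
python3 -m creep '[{"tx":0,"ty":0.004,"tz":-0.1,"ax":0,"ay":0,"az":0,"gripper":80},{"tx":0,"ty":0.004,"tz":-0.2,"ax":0,"ay":0,"az":0,"gripper":80},{"tx":0,"ty":0.004,"tz":-0.3,"ax":0,"ay":0,"az":0,"gripper":80},{"tx":0,"ty":0.004,"tz":-0.4,"ax":0,"ay":0,"az":0,"gripper":80},{"tx":0,"ty":0.004,"tz":-0.46,"ax":0,"ay":0,"az":0,"gripper":80},{"tx":0,"ty":0.004,"tz":-0.483,"ax":0,"ay":0,"az":0,"gripper":80},{"tx":0,"ty":0.004,"tz":-0.483,"ax":0,"ay":0,"az":0,"gripper":200},{"tx":0,"ty":0.004,"tz":-0.483,"ax":0,"ay":0,"az":0,"gripper":200}]' 25
python3 -m creep '[{"tx":0,"ty":0,"tz":0,"ax":0,"ay":0,"az":0,"gripper":200},{"tx":0,"ty":0,"tz":0,"ax":0,"ay":0,"az":0,"gripper":200},{"tx":0,"ty":0,"tz":0,"ax":0,"ay":0,"az":0,"gripper":200},{"tx":0,"ty":0,"tz":0,"ax":0,"ay":0,"az":0,"gripper":200},{"tx":0,"ty":0,"tz":0,"ax":0,"ay":0,"az":0,"gripper":200},{"tx":0,"ty":0,"tz":0.04,"ax":0,"ay":0,"az":0,"gripper":200},{"tx":0,"ty":0,"tz":0.09,"ax":0,"ay":0,"az":0,"gripper":200},{"tx":0,"ty":0,"tz":0.14,"ax":0,"ay":0,"az":0,"gripper":200}]' 25
```

```text
clock: 40.27
tcp_pos: [0.56, -0.2974, 0.0542]
ee_rot: [179.9, 0.0, 90.0]
contact_force: [-1.0, 0.2, 0.7]
gripper_width: 0.581
clock: 40.93
tcp_pos: [0.5585, -0.2969, 0.0956]
ee_rot: [-179.9, -0.1, 90.0]
contact_force: [0.3, -0.5, -1.2]
gripper_width: 0.439
```

```bash
python3 -m creep '[{"tx":-0.02,"ty":0.04,"tz":0,"ax":0,"ay":0,"az":0,"gripper":200},{"tx":-0.05,"ty":0.13,"tz":0,"ax":0,"ay":0,"az":0,"gripper":200},{"tx":-0.08,"ty":0.24,"tz":0,"ax":0,"ay":0,"az":0,"gripper":200},{"tx":-0.11,"ty":0.35,"tz":0,"ax":0,"ay":0,"az":0,"gripper":200},{"tx":-0.14,"ty":0.46,"tz":0,"ax":0,"ay":0,"az":0,"gripper":200},{"tx":-0.17,"ty":0.55,"tz":0,"ax":0,"ay":0,"az":0,"gripper":200},{"tx":-0.177,"ty":0.6,"tz":0,"ax":0,"ay":0,"az":0,"gripper":200},{"tx":-0.177,"ty":0.62,"tz":0,"ax":0,"ay":0,"az":0,"gripper":200}]' 25
python3 -m creep '[{"tx":0,"ty":0,"tz":-0.03,"ax":0,"ay":0,"az":0,"gripper":200},{"tx":0,"ty":0,"tz":-0.07,"ax":0,"ay":0,"az":0,"gripper":200},{"tx":0,"ty":0,"tz":-0.1,"ax":0,"ay":0,"az":0,"gripper":200},{"tx":0,"ty":0,"tz":-0.115,"ax":0,"ay":0,"az":0,"gripper":200},{"tx":0,"ty":0,"tz":-0.122,"ax":0,"ay":0,"az":0,"gripper":200},{"tx":0,"ty":0,"tz":-0.126,"ax":0,"ay":0,"az":0,"gripper":200},{"tx":0,"ty":0,"tz":-0.126,"ax":0,"ay":0,"az":0,"gripper":200}]' 25
python3 -m creep '[{"tx":0,"ty":0,"tz":0,"ax":0,"ay":0,"az":0,"gripper":80},{"tx":0,"ty":0,"tz":0,"ax":0,"ay":0,"az":0,"gripper":80},{"tx":0,"ty":0,"tz":0,"ax":0,"ay":0,"az":0,"gripper":80},{"tx":0,"ty":0,"tz":0,"ax":0,"ay":0,"az":0,"gripper":80},{"tx":0,"ty":0,"tz":0.12,"ax":0,"ay":0,"az":0,"gripper":80},{"tx":0,"ty":0,"tz":0.24,"ax":0,"ay":0,"az":0,"gripper":80},{"tx":0,"ty":0,"tz":0.36,"ax":0,"ay":0,"az":0,"gripper":80},{"tx":0,"ty":0,"tz":0.48,"ax":0,"ay":0,"az":0,"gripper":80}]' 25
python3 -m creep '[{"tx":0,"ty":-0.1,"tz":0.1,"ax":0,"ay":0,"az":0,"gripper":80},{"tx":0,"ty":-0.2,"tz":0.15,"ax":0,"ay":0,"az":0,"gripper":80},{"tx":0,"ty":-0.28,"tz":0.15,"ax":0,"ay":0,"az":0,"gripper":80},{"tx":0,"ty":-0.28,"tz":0.15,"ax":0,"ay":0,"az":0,"gripper":80},{"tx":0,"ty":-0.28,"tz":0.15,"ax":0,"ay":0,"az":0,"gripper":80},{"tx":0,"ty":-0.28,"tz":0.15,"ax":0,"ay":0,"az":0,"gripper":80}]' 25
python3 - <<'E'
from h import *
f=grab("wrist"); F=[grab("scene"),grab("side")]; s=r.sense(); print(s["tcp_pos"],s["ee_rot"],s["qd"].round(2))
cv2.imwrite("pics/c9.png",np.hstack([f["img"][:300,120:520],F[0]["img"][140:440,90:490]])[:,:,::-1])
for t in("dropper","jar","amber"): print(t,fit(t,[f],turn=False),fit(t,F,turn=False))
E
```

```text
clock: 41.6
tcp_pos: [0.5048, -0.1088, 0.0954]
ee_rot: [-179.9, -0.1, 90.1]
contact_force: [0.3, -0.2, -1.8]
gripper_width: 0.441
clock: 42.18
tcp_pos: [0.5056, -0.1122, 0.0585]
ee_rot: [-179.9, -0.0, 89.9]
contact_force: [-3.7, 0.8, 8.8]
gripper_width: 0.444
clock: 42.85
tcp_pos: [0.5058, -0.1113, 0.2027]
ee_rot: [-180.0, -0.0, 90.0]
contact_force: [-0.1, -0.5, -0.0]
gripper_width: 0.685
clock: 43.35
tcp_pos: [0.5057, -0.1947, 0.2456]
ee_rot: [-179.9, -0.1, 90.0]
contact_force: [-0.6, -0.1, 0.1]
gripper_width: 0.686
[ 0.50584262 -0.19411021  0.24565723] [-1.79916009e+02 -6.83427708e-02  9.00587126e+01] [ 0.17 -0.1  -0.21 -0.19  0.03 -0.11]
dropper [ 0.5052 -0.1122 -2.7197  0.0304  1.    ] [ 0.5015 -0.1121  5.8187  0.0564  2.    ]
jar [ 0.509  -0.0278 -8.7126  0.0222  1.    ] [ 0.506  -0.0266  5.6718  0.0544  2.    ]
amber None [0.5081 0.0581 4.5424 0.0331 1.    ]
```

View pics/c9.png

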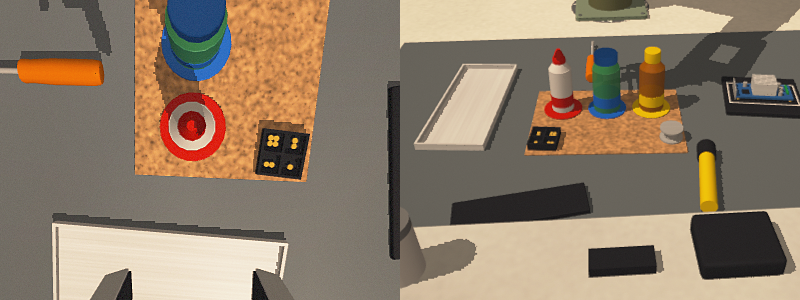

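All three containers stand centred on their own coasters, the card is on the stage, and the arm is clear. Handing in.

```bash
python3 -c "
from cell import finish_job; print(finish_job())"
```

```text
the job is handed in; nothing more can be done
None
```

The job is done and handed in, with the arm stopped at 43.4 s of the 147 s allowed. I moved the dropper, jar and amber into the tray, set the card in the stage outline, then returned amber, jar and dropper to their own coasters.

**Last checks:**
- **Card:** it is about 1 mm and 0.8° off the stage centre, by the wrist camera taken just after placing it. Later scene pictures still showed it in place.
- **Dropper and jar:** both are within about 2 mm of their coaster centres by the wrist camera.
- **Amber:** it was out of the wrist camera's view at the end. The fixed cameras put it about 6 mm off its coaster centre along x, but they consistently read 3–4 mm low in x. I set it down at the coaster centre measured earlier by the wrist camera, and the last picture shows it upright and on the coaster.

**What failed or disagreed:**
- My first two move commands were refused because fields were missing from the rows, so nothing moved.
- The networks sometimes missed or misread things, such as the card in the scene view and the amber while the arm hid it. I dropped those readings.
- The containers met the coasters with about 9–18 N just before release, measured at the wrist; none tipped or shifted noticeably.

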